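# Brush the cutting bed clear and show the glass hexagon to the inspection camera

## Task

Use the brush, not the gripper itself, to sweep the three glass offcuts off the gridded cutting bed into the blue scrap trough along its side, then stand the brush back on the bed on its bristles. Then pick the turquoise hexagon off the bed and hold it up in the air with a flat face square to the inspection camera, its centre on the lens axis 110 mm in front of the lens; finish still holding it there, without letting go. Leave the clear glass strip, the orange plier, the steel square and the camera as they are.

Things in the scene. Friction and masses are not known exactly. Their poses are not given: they have to be found in the camera images.
- bed: Fixed aluminium cutting bed with a dark 30 mm grid, 300 (x) by 360 mm (y), flat top 40 mm above the table; origin at table height under the centre of that top. Along its +x edge a grey fence 20 mm wide rises 15 mm above the top, with brass knobs at y = +-150 mm up to 35 mm above the top. Its -y edge is open, without a rim, and drops into the scrap trough.
- trough (a point): Centre of the floor of the open blue scrap trough along the bed's -y edge, axes as the bed's; 230 mm to -y of the bed's centre. Inside 290 (x) by 100 mm (y), floor 6 mm above the table and 34 mm below the bed top; outer wall top 46 mm, end wall tops 40 mm above the table.
- brush: Loose bench brush, 160 g, standing on its bristles on the bed's +y part, within 25 mm of the bed's line x = -85 mm; origin at the centre of its underside, z up. Rigid bristle block 116 (x) by 26 (y) by 30 mm high, wooden back 120 by 30 mm at z 30 to 48 mm, upright grip 50 (x) by 24 (y) mm at z 48 to 93 mm: pinch the grip across y from above.
- hexagon: Loose turquoise glass hexagon lying flat on the bed, 50 mm across flats, 58 mm across corners, 12 mm thick, about 65 g; origin at its very centre, z normal to its two like flat faces. Its y axis is normal to one pair of edge flats (others at +-60 degrees) and starts within 0.3 rad of the bed's y axis.
- scrap0: chunky orange glass offcut, about 24 x 22 x 14 mm, 15 g, lying flat on the bed at the start; origin at its centre, 7 mm above the bed. The three offcuts start within 30 mm of the bed's line x = -85 mm, on the trough side of the brush
- scrap1: chunky green glass offcut, about 24 x 22 x 14 mm, 15 g, lying flat on the bed at the start; origin at its centre, 7 mm above the bed
- scrap2: chunky purple glass offcut, about 24 x 22 x 14 mm, 15 g, lying flat on the bed at the start; origin at its centre, 7 mm above the bed
- view (a point): Focus point of the inspection camera: an invisible point in the air on the lens axis, 110 mm in front of the lens and 160 mm from the head's tilt pivot. Its z axis is the lens axis, pointing out of the lens, up and leaning to the robot's side; its y axis is level. The head is a black box 46 x 50 x 55 mm with a round lens in a white ring 54 mm across.
- stand: Fixed dark steel stand of the inspection camera, foot 90 x 100 mm, fork of two uprights 115 mm tall; origin at table height, 100 mm under the tilt pivot. The head leans to the stand's -x side, 0.4 to 0.75 rad from vertical, held by friction only: do not touch.
- strip: Loose clear seedy glass strip 24 (x) by 180 (y) by 6 mm lying on the bed along the fence, to be left alone; origin at the centre of its underside
- plier: Loose running plier with orange handles lying on the table, about 200 mm along its x (handles to -x), 60 mm wide, 20 mm high, to be left alone; origin under its pivot
- square: Loose small L-shaped steel ruler square 4 mm thick lying on the bed's +x +y corner, legs 90 mm (along x) and 70 mm (to -y from the -x end), 18 mm wide, to be left alone; origin at the middle of the long leg's underside

How it is judged:
By the outcome, as a careful person would: the job done as asked, in the order asked, and still so for the second after the job is handed in, while the arm keeps its last pose, push and grip.
It also fails if it takes over 54 s, if anything falls off the work surface, if the arm or the gripper's body presses on something with over 40 N, if the wrist force passes 120 N, or if a joint passes its speed limit or range.

## Robot

A 6-joint arm with a two-finger parallel gripper is mounted at the origin on the work surface. World frame = base frame: x ahead of the robot, y to its left, z up, the work surface at z = 0. Lengths are in m, angles in degrees, forces in N, time in s.
With the tool pointing down it reaches from about 0.35 to 0.875 m from the base axis. Payload 4.2 kg.
Tool frame: the origin (TCP) lies on the mounting face of the last link; the fingertips stand 182 mm ahead of it and the grasp point (between the pads) lies 164 mm ahead of it (r.tcp_to_grasp is the distance from the TCP to the grasp point, in m); z points along the fingers, y is the line along which they close (so a half turn about z gives the same grasp; the last joint's range is limited). The gripper opens to 87 mm and grips with 3 to 60 N. Pads are 19 mm wide; open, the fingers measure 117 mm over their backs; the gripper's body (75 mm by 190 mm) begins 51 mm behind the grasp point.
Start: joints at [-60.183, 22.042, 0.453, 0, -68.411, -14.817], TCP at [0.162, -0.604, 0.405] pointing down, gripper open.
Joint ranges: [-179.83, 179.83], [-69.29, 118.12], [-61.27, 80.66], [-181.25, 117.63], [-171.15, -9.14], [-177.46, 177.46]. Speed limits (degrees/s): [159.86, 159.86, 180, 180, 180, 180].

## Interface

Orientations are given as a 3x3 rotation matrix whose columns are the frame's x, y, z axes.
In Python, from station import sense, eyes, r gives the robot as it stands.
- The arm moves only by the tool jog_arm, never from a script. Its argument "increments" is a list of rows, each a list of 4 numbers: the shift along the tool's x, y, z normalised to -1 to 1, where 1 is 0.02 m, then the turn about the tool's z normalised to -1 to 1, where 1 is 0.08 rad. A call has 1 to 10 rows; each row shifts and turns the commanded pose from where the row before left it, along the tool's axes as they then stand; what a row does not reach is not made up. A row lasts 1/10 s, in which the tool goes at most 50 mm and 8.59 degrees, less where a joint would pass 70% of its speed; a pose out of reach is approached as far as the arm can. A call with a number of a shift or a turn outside -1 to 1 is refused whole. A call with a gripper value outside its range is refused whole. "grip" is the finger opening in mm, from 0 to 87, set as the call begins (left out, the last holds). The fingers move at their own pace and stop on an object; the grip force is fixed at half the most. Time passes only in rows, so rows that do not move let the fingers close. It gives the time, the measured TCP pose, the force, the opening and the grip force at its end, in the units of the state.
- sense(): the state, without advancing time (a new reading comes with each control period).
- eyes.capture(name): name is "scene" or "top" or "wrist"; returns the picture (480x640x3 uint8, blue, green, red); there is no depth.
- eyes.get_calibration(name): a dict with "camera_matrix" (3x3 intrinsics, pixels), "R" (3x3) and "t" (3): a world point X has camera coordinates R X + t; the wrist camera has in their place "T_tool_cam" (4x4, takes a point from camera to tool coordinates, whose origin is the TCP and whose axes are the flange's). Camera axes: x right, y down, z forward; pixel columns grow to the right and rows downward; lengths in m; the calibration is good to about 2 mm. The wrist camera is an equidistant fisheye: a pixel r from the principal point sees the ray r / f radians off the axis. A picture is of the moment at which its call begins: read the wrist's pose just before it. get_calibration takes no time and is no camera call.
- r.finish_job(): hands the job in; it is judged then, once.
Trained networks look in the newest picture that a camera, given by its name, has taken for a name from the list of things; names that differ only in an ending like _2 or _b are one class to them, and where a whole thing is asked for, a point or a joint stands for the part that bears it (a point fixed in the world has none). Each returns a list of dicts, best first, with "conf" (0 to 1); they miss things now and then, are a little off and sometimes report something else, mostly with a low value. They report only what shows in the picture. A call takes as long as a camera call.
- eyes.spot_in(camera, name): "centre" ([x, y, z] in m, in world coordinates, good to about 4 mm: the middle of the surface that is visible of it).
- eyes.outline_of(camera, name): "mask" (480x640 bool, what is visible of it).
The state is a dict: "time_s": time; "joints": joint angles; "joint_velocities": joint speeds; "effort": joint torques, N m; "tcp_pos": TCP position; "ee_rot": TCP orientation; "wrist_force": force on the tool from outside, world axes, zero at the start; "moment": the same for the moment, N m; "gripper_width": opening from 0.0 (shut) to 1.0 (fully open); "gripper_force": force on a finger pad.
Only numpy, scipy, OpenCV 4.12 (cv2) and the standard library are available. Lean on these libraries where they do the work, as an engineer would, in place of code of your own. Each camera call takes 0.05 s, during which the arm holds its last target. There are 200 camera calls.

## Working session

There is one attempt and no reset: what is moved stays moved. The work goes in short steps, Python scripts to look and compute and a tool call to move; the robot and the scene stay as the last step left them, time stands still between calls to the robot, and variables do not carry over. Pictures are saved under pics/ and viewed, at most 10 in all, crops included, and the job is handed in when it is done.

Besides the shell and the picture viewer there is one more tool, called after "Request:" as name(argument=value, ...) on one line, values as JSON. jog_arm: Moves the arm, as the interface text tells. Its arguments: {"type":"object","properties":{"increments":{"type":"array"},"grip":{"type":"number"}},"required":["increments"]}

```bash
ls; mkdir -p pics; python3 - <<'E'
from station import sense, eyes, r
import cv2, numpy as np
np.set_printoptions(precision=4,suppress=True)
s=sense();print(s)
for c in("scene","top"):
    im=eyes.capture(c);cv2.imwrite(f"pics/{c}0.png",im)
    k=eyes.get_calibration(c);print(c,{a:np.array(b).tolist() if not isinstance(b,str) else b for a,b in k.items()})
    for n in["brush","hexagon","scrap0","scrap1","scrap2","stand","view","bed","trough","strip"]:
        try:
            q=eyes.spot_in(c,n);print(n,[(np.round(d["centre"],4),round(d["conf"],2)) for d in q[:2]])
        except Exception as e:print(n,e)
print(eyes.get_calibration("wrist"))
print(sense()["time_s"])
E
```

```text
pics
{'time_s': 0.0, 'joints': array([-60.186 ,  22.0917,   0.3804,  -0.0292, -68.4108, -14.8184]), 'joint_velocities': array([-0.0584,  0.019 , -0.0701, -0.1067,  0.0193,  0.0364]), 'effort': array([  0.0013, -39.0663,  18.7403,   4.2201,   0.0109,  -0.0002]), 'tcp_pos': array([ 0.1617, -0.6035,  0.4037]), 'ee_rot': array([[-0.966 , -0.2586, -0.0006],
       [-0.2586,  0.966 ,  0.0021],
       [ 0.0001,  0.0022, -1.    ]]), 'wrist_force': array([ 0.0498, -0.1498, -0.0953]), 'moment': array([ 0.0294, -0.059 , -0.0153]), 'gripper_force': 0.0, 'gripper_width': 0.9970126470486897}
scene {'camera_matrix': [[442.4580747634497, 0.0, 324.4444647201602], [0.0, 442.4580747634497, 241.61162211295525], [0.0, 0.0, 1.0]], 'R': [[0.8591421077826603, 0.511659187637205, 0.008928288817190072], [0.3559001457342231, -0.5848840039797784, -0.7288660975480623], [-0.3677090220556553, 0.6293771346299596, -0.6845980554338841]], 't': [-0.48006418786230987, -0.04948067378370639, 1.1206212601671994]}
brush [(array([0.4663, 0.1041, 0.0888]), 0.62), (array([ 0.5577, -0.1624,  0.0379]), 0.39)]
hexagon [(array([ 0.
[... 1482 characters left out ...]
[0.4372, 0.0079, 0.054 ]), 0.47)]
stand [(array([0.6229, 0.3161, 0.0932]), 0.67), (array([ 0.5323, -0.09  ,  0.0382]), 0.31)]
view [(array([0.6232, 0.3218, 0.135 ]), 0.56)]
bed [(array([ 0.5345, -0.0966,  0.0412]), 0.7), (array([0.6266, 0.3184, 0.1353]), 0.41)]
trough [(array([ 0.5348, -0.0907,  0.0376]), 0.64)]
strip [(array([ 0.6636, -0.089 ,  0.0471]), 0.9)]
{'camera_matrix': array([[371.6483,   0.    , 318.1543],
       [  0.    , 371.6483, 243.371 ],
       [  0.    ,   0.    ,   1.    ]]), 'T_tool_cam': array([[ 0.    , -0.9702, -0.2423,  0.065 ],
       [ 1.    ,  0.0003, -0.0009, -0.0017],
       [ 0.001 , -0.2423,  0.9702,  0.0204],
       [ 0.    ,  0.    ,  0.    ,  1.    ]])}
1.1
```

View images.

View pics/scene0.png

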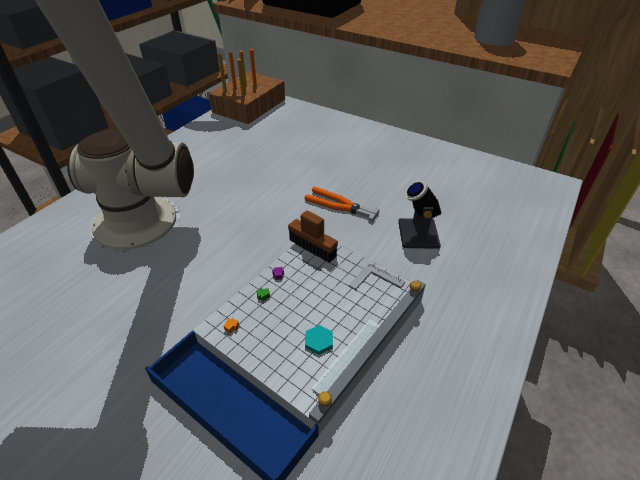

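View pics/top0.png

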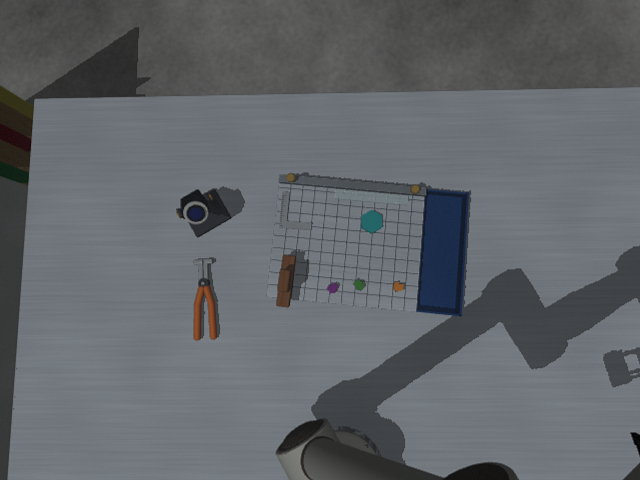

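```bash
cat > h.py <<'E'
import numpy as np, cv2
from scipy.optimize import minimize, least_squares
from scipy.spatial.transform import Rotation as Ro
from station import sense, eyes, r
np.set_printoptions(precision=4,suppress=True)
def cam(name,s=None):
    k=eyes.get_calibration(name);K=np.array(k["camera_matrix"])
    if name!="wrist": return K,np.array(k["R"]),np.array(k["t"]),False
    s=s or sense();T=np.eye(4);T[:3,:3]=s["ee_rot"];T[:3,3]=s["tcp_pos"]
    W=np.linalg.inv(T@np.array(k["T_tool_cam"]));return K,W[:3,:3],W[:3,3],True
def proj(c,X):
    K,R,t,fish=c;p=np.atleast_2d(X)@R.T+t
    if fish:
        rho=np.hypot(p[:,0],p[:,1])+1e-12;g=np.arctan2(rho,p[:,2])/rho;q=p[:,:2]*g[:,None]
    else:q=p[:,:2]/p[:,2:]
    return q*[K[0,0],K[1,1]]+K[:2,2]
def tri(cs,px):
    f=lambda X:np.concatenate([proj(c,X)[0]-p for c,p in zip(cs,px)])
    o=least_squares(f,[.55,0,.06]);return o.x,np.abs(o.fun).max()
def box(x0,x1,y0,y1,z0,z1):return np.array([[x,y,z] for x in(x0,x1) for y in(y0,y1) for z in(z0,z1)])
def render(c,parts,R,t):
    m=np.zeros((480,640),np.uint8)
    for P in parts:
        q=proj(c,P@R.T+t);h=cv2.convexHull(q.astype(np.float32))
        cv2.fillConvexPoly(m,np.round(h*16).astype(np.int32),255,cv2.LINE_AA,4)
    return m
def fit(parts,cs,masks,pose,x0,steps):
    ms=[cv2.GaussianBlur(m.astype(np.float32)/255,(0,0),1.2) for m in masks]
    def f(x):
        R,t=pose(x);return sum(np.sum((cv2.GaussianBlur(render(c,parts,R,t).astype(np.float32)/255,(0,0),1.2)-m)**2)/m.sum() for c,m in zip(cs,ms))
    x0=np.array(x0,float);S=np.vstack([x0]+[x0+np.eye(len(x0))[i]*steps[i] for i in range(len(x0))])
    o=minimize(f,x0,method="Nelder-Mead",options=dict(initial_simplex=S,maxiter=500,xatol=1e-5,fatol=1e-6));return o.x,o.fun
def hsv(im,lo,hi,minA=15,box=None):
    m=cv2.inRange(cv2.cvtColor(im,cv2.COLOR_BGR2HSV),np.array(lo),np.array(hi))
    if box: z=np.zeros_like(m);a,b,c,d=box;z[c:d,a:b]=m[c:d,a:b];m=z
    n,l,st,ce=cv2.connectedComponentsWithStats(m)
    o=[(st[i,4],ce[i],(l==i).astype(np.uint8)*255,st[i,:4]) for i in range(1,n) if st[i,4]>=minA]
    return sorted(o,key=lambda a:-a[0])
Rz=lambda a:Ro.from_euler("z",a).as_matrix()
HEX=[np.array([[.05/np.sqrt(3)*np.cos(a),.05/np.sqrt(3)*np.sin(a),z] for a in np.arange(6)*np.pi/3 for z in(-.006,.006)])]
BRUSH=[box(-.058,.058,-.013,.013,0,.03),box(-.06,.06,-.015,.015,.03,.048),box(-.025,.025,-.012,.012,.048,.093)]
E
python3 - <<'E'
from h import *
B={"scene":(150,440,180,480),"top":(180,480,160,320)}
for c in B:
    im=cv2.imread(f"pics/{c}0.png")
    for n,lo,hi in[("turq",(80,120,60),(96,255,255)),("green",(45,120,40),(75,255,255)),("purple",(135,100,30),(165,255,255)),("yellow",(12,90,70),(32,255,255)),("orange",(4,180,120),(17,255,255)),("brown",(2,100,30),(14,220,200)),("blue",(105,120,40),(125,255,255))]:
        print(c,n,[(a[0],np.round(a[1],1),a[3]) for a in hsv(im,lo,hi,8,B[c])[:5]])
a=cv2.imread("pics/top0.png")[160:330,170:480];b=cv2.imread("pics/scene0.png")[170:480,145:445]
cv2.imwrite("pics/z.png",np.vstack([cv2.resize(a,(620,340)),cv2.resize(b[:130],(620,258))]))
E
```

```text
scene turq [(np.int32(575), array([318.4, 338.1]), array([305, 325,  28,  27], dtype=int32))]
scene green [(np.int32(121), array([262.7, 293.8]), array([257, 288,  13,  13], dtype=int32))]
scene purple [(np.int32(110), array([277.8, 272.5]), array([272, 267,  12,  13], dtype=int32))]
scene yellow [(np.int32(201), array([330.3, 198.5]), array([305, 188,  48,  19], dtype=int32)), (np.int32(150), array([230.4, 324.9]), array([224, 318,  15,  16], dtype=int32)), (np.int32(139), array([324.5, 397.6]), array([318, 392,  14,  13], dtype=int32)), (np.int32(127), array([311.4, 217.1]), array([301, 211,  22,  13], dtype=int32)), (np.int32(97), array([328.3, 241.4]), array([323, 234,  14,  14], dtype=int32))]
scene orange [(np.int32(349), array([330.4, 198.8]), array([305, 187,  49,  22], dtype=int32)), (np.int32(91), array([230.3, 323.3]), array([224, 318,  14,  12], dtype=int32))]
scene brown [(np.int32(1004), array([312.7, 231. ]), array([289, 211,  48,  42], dtype=int32)), (np.int32(26), array([342.3, 197.1]), array([330, 192,  24,  13], dtype=int32)), (np.int32(13), array([322., 189.]), ar
[... 977 characters left out ...]
dtype=int32))]
top orange [(np.int32(24), array([195.3, 307.9]), array([195, 297,   3,  23], dtype=int32)), (np.int32(14), array([208.9, 307.4]), array([208, 301,   3,  13], dtype=int32)), (np.int32(13), array([198.5, 291.3]), array([197, 287,   5,   9], dtype=int32))]
top brown [(np.int32(516), array([284.5, 281.7]), array([277, 255,  18,  52], dtype=int32)), (np.int32(478), array([204.1, 302.7]), array([194, 285,  22,  35], dtype=int32)), (np.int32(75), array([397.7, 286.3]), array([393, 282,  11,  10], dtype=int32))]
top blue [(np.int32(5303), array([442.8, 252.6]), array([417, 190,  52, 126], dtype=int32)), (np.int32(133), array([195.3, 213.2]), array([189, 207,  14,  13], dtype=int32))]
```

View pics/z.png

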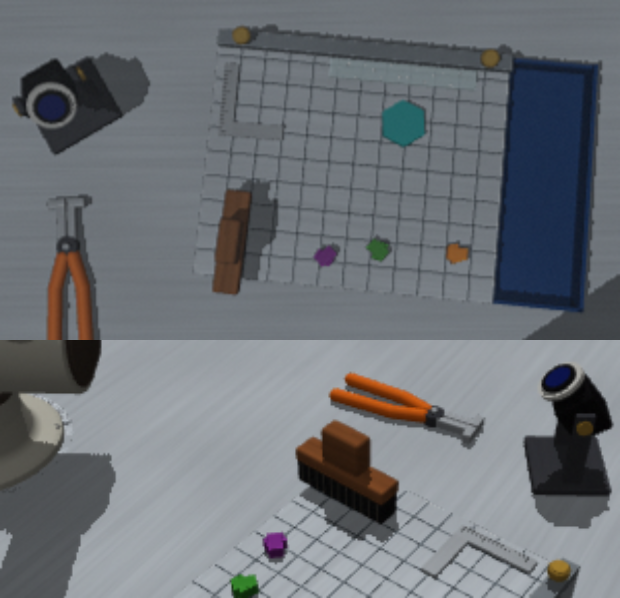

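```bash
python3 - <<'E'
from h import *
C=[cam("scene"),cam("top")];I=[cv2.imread("pics/scene0.png"),cv2.imread("pics/top0.png")]
def M(lo,hi,bx):return [max(hsv(im,lo,hi,8,b),key=lambda a:a[0])[2] for im,b in zip(I,bx)]
P=lambda x:(Rz(x[3]),x[:3])
hx=M((80,120,60),(96,255,255),[(290,350,310,370),(350,390,200,240)])
x,f=fit(HEX,C,hx,P,[.597,-.087,.046,0],[.01,.01,.01,.2]);print("hex",x,np.degrees(x[3]),f)
br=M((2,90,20),(16,230,220),[(285,342,205,262),(270,300,250,312)])
x,f=fit(BRUSH[1:],C,br,P,[.46,.105,.04,-.1],[.01,.01,.01,.1]);print("brush",x,np.degrees(x[3]),f)
k1,e1=tri(C,[[415.5,286.5],[290.3,177.2]]);k2,e2=tri(C,[[324.5,398],[414.8,188.6]])
print("knobs",k1,e1,k2,e2)
d=k1-k2;yaw=np.arctan2(-d[0],d[1]);print("sep",np.linalg.norm(d[:2]),"bed yaw",np.degrees(yaw))
bed=(k1+k2)/2-Rz(yaw)@[.14,0,0];print("bed",bed)
for n,a,b in[("purple",[277.8,272.5],[332.3,287.7]),("green",[262.7,293.8],[358.5,284.7]),("orange",[230.4,324.9],[398,286.5])]:
    q,e=tri(C,[a,b]);print(n,q,e,"in bed",Rz(yaw).T@(q-bed))
# bed corners check + trough blue
tr=M((105,120,40),(125,255,255),[(150,330,320,480),(410,480,180,320)])
TR=[box(-.153,.153,-.286,-.18,0,.04)]
x,f=fit(TR,C,tr,lambda x:(Rz(x[2]),np.array([x[0],x[1],0])),[bed[0],bed[1],yaw],[.01,.01,.05]);print("trough->bed",x,np.degrees(x[2]),f)
E
```

```text
hex [ 0.5973 -0.0864  0.0509  0.001 ] 0.05872854303762525 0.1277712732553482
brush [ 0.455   0.1193  0.0381 -0.1475] -8.45078082573388 0.24367627501487732
knobs [0.7054 0.1081 0.0668] 0.02254976368089956 [ 0.6717 -0.1905  0.071 ] 0.07266982059306315
sep 0.30046840953190157 bed yaw -6.43907862360679
bed [ 0.5494 -0.0255  0.0689]
purple [0.4384 0.0096 0.0493] 0.09321621846453354 in bed [-0.1142  0.0224 -0.0197]
green [ 0.4451 -0.0529  0.0477] 0.021170482225613796 in bed [-0.1006 -0.0389 -0.0212]
orange [ 0.4397 -0.1466  0.0494] 0.09607215092242427 in bed [-0.0954 -0.1326 -0.0196]
trough->bed [ 0.5523 -0.0303 -0.1297] -7.431933951549187 0.2891666889190674
```

```bash
cat >> h.py <<'E'
def plan(pos,ydir,n,s=None):
    """constant row (x,y,z,turn in normalised units) to take TCP to pos with tool y heading ydir deg (mod 180) in n rows"""
    s=s or sense();R0=s["ee_rot"];p0=s["tcp_pos"];a0=np.degrees(np.arctan2(R0[1,1],R0[0,1]))
    d=(ydir-a0+90)%180-90;w=-np.radians(d)/n;T=Ro.from_euler("z",w).as_matrix()
    Rd=np.array([[np.sin(np.radians(a0)),np.cos(np.radians(a0)),0],[-np.cos(np.radians(a0)),np.sin(np.radians(a0)),0],[0,0,-1.]])
    A=np.zeros((3,3));R=Rd
    for _ in range(n):A+=R;R=R@T
    v=np.linalg.solve(A,np.asarray(pos)-p0)
    print("n",n,"row",np.round(np.r_[v/.02,w/.08],3),"total tool shift mm",np.round(Rd.T@(np.asarray(pos)-p0)*1000,1),"turn deg",round(-d,2))
E
python3 - <<'E'
from h import *
plan([.455,.119,.38],81.5,32)
E
```

```text
n 32 row [0.919 0.814 0.039 0.16 ] total tool shift mm [470.3 622.2  24.7] turn deg 23.5
```

```bash
sed -i 's/Rd=np.array(.*/ca,sa=np.cos(np.radians(a0)),np.sin(np.radians(a0));Rd=np.array([[-sa,ca,0],[ca,sa,0],[0,0,-1.]])/' h.py
python3 - <<'E'
from h import *
plan([.455,.119,.38],81.5,32)
E
```

```text
n 32 row [-0.532  1.106  0.039  0.16 ] total tool shift mm [-470.3  622.2   24.7] turn deg 23.5
```

Move out in 4 calls (36 rows).

Request:
jog_arm(increments=[[-0.6, 0.95, 0, 0.5], [-0.6, 0.95, 0, 0.5], [-0.6, 0.95, 0, 0.5], [-0.6, 0.95, 0, 0.5], [-0.6, 0.95, 0, 0.5], [-0.6, 0.95, 0, 0.5], [-0.5, 1, 0, 0.5], [-0.4, 1, 0, 0.5], [-0.4, 1, 0, 0.5], [-0.4, 1, 0, 0.6]], grip=60)

```text
time_s: 2.1
tcp_pos: [0.2515, -0.4003, 0.405]
ee_rot: [[-0.989, 0.148, 0.0], [0.148, 0.989, -0.0], [-0.0, -0.0, -1.0]]
wrist_force: [0.4, 0.5, -0.5]
gripper_width: 0.689
gripper_force: 0.0
```

```bash
python3 -c "
from h import *
print(sense()['tcp_pos']);plan([.455,.119,.38],81.5,25)"
```

```text
[ 0.2515 -0.4003  0.405 ]
n 25 row [-0.249  1.087  0.05   0.   ] total tool shift mm [-124.6  543.6   25. ] turn deg 0.01
```

Request:
jog_arm(increments=[[-0.25, 1, 0, 0], [-0.25, 1, 0, 0], [-0.25, 1, 0, 0], [-0.25, 1, 0, 0], [-0.25, 1, 0, 0], [-0.25, 1, 0, 0], [-0.25, 1, 0, 0], [-0.25, 1, 0, 0], [-0.25, 1, 0, 0], [-0.25, 1, 0, 0]])

```text
time_s: 3.1
tcp_pos: [0.3301, -0.2098, 0.405]
ee_rot: [[-0.989, 0.146, 0.001], [0.146, 0.989, -0.0], [-0.001, -0.0, -1.0]]
wrist_force: [-0.1, 0.5, -0.5]
gripper_width: 0.692
gripper_force: 0.0
```

Request:
jog_arm(increments=[[-0.25, 1, 0, 0], [-0.25, 1, 0, 0], [-0.25, 1, 0, 0], [-0.25, 1, 0, 0], [-0.25, 1, 0, 0], [-0.25, 1, 0, 0], [-0.2, 1, 0, 0], [-0.2, 0.5, 0, 0], [0, 0, 0, 0]])

```text
time_s: 4.0
tcp_pos: [0.3899, -0.067, 0.4049]
ee_rot: [[-0.99, 0.144, 0.001], [0.144, 0.99, -0.0], [-0.001, 0.0, -1.0]]
wrist_force: [-0.2, 0.2, -0.4]
gripper_width: 0.695
gripper_force: 0.0
```

```bash
python3 - <<'E'
from h import *
s=sense();print(s["tcp_pos"]);im=eyes.capture("wrist");cv2.imwrite("pics/w1.png",im);np.save("w1.npy",s,allow_pickle=True)
plan([.455,.119,.3],81.5,5)
E
```

```text
[ 0.3899 -0.067   0.4049]
n 5 row [-0.376  1.941  1.048  0.008] total tool shift mm [-37.8 194.1 104.8] turn deg 0.18
```

View pics/w1.png

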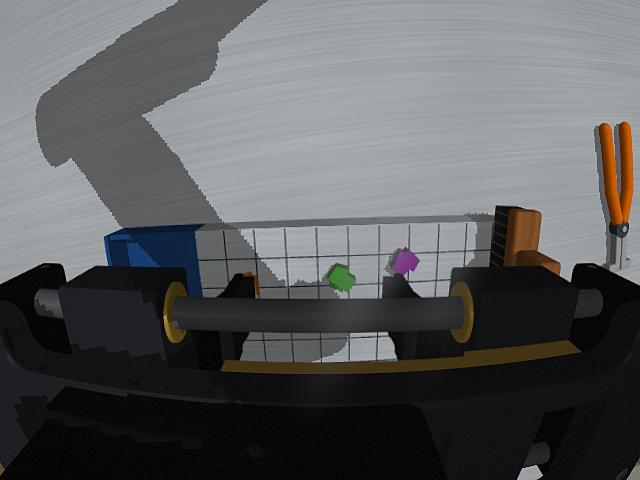

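Request:
jog_arm(increments=[[-0.2, 1, 0.2, 0], [-0.2, 1, 0.2, 0], [-0.2, 1, 0.2, 0], [-0.2, 1, 0.2, 0], [-0.2, 1, 0.2, 0], [-0.2, 1, 0, 0], [-0.2, 1, 0, 0], [-0.2, 1, 0, 0], [-0.2, 1, 0, 0], [-0.1, 0.7, 0, 0]])

```text
time_s: 5.05
tcp_pos: [0.4558, 0.1193, 0.3847]
ee_rot: [[-0.989, 0.146, 0.0], [0.146, 0.989, -0.0], [-0.0, -0.0, -1.0]]
wrist_force: [0.1, 0.5, 0.9]
gripper_width: 0.685
gripper_force: 0.0
```

```bash
python3 - <<'E'
from h import *
s=sense();plan([.455,.119,.279],81.5,6)
C=[cam("scene"),cam("top"),cam("wrist",s)];im=eyes.capture("wrist");cv2.imwrite("pics/w2.png",im);
# bed edge line from w1: rays at z=.04
s1=np.load("w1.npy",allow_pickle=True).item();c=cam("wrist",s1);i1=cv2.imread("pics/w1.png")
for u,v in((230,222),(300,219.5),(460,214)):
    o=least_squares(lambda x:proj(c,[x[0],x[1],.04])[0]-[u,v],[.4,0]);print(o.x)
E
```

```text
n 6 row [ 0.007 -0.004  0.881  0.003] total tool shift mm [  0.8  -0.4 105.7] turn deg 0.1
[ 0.3783 -0.1526]
[ 0.386  -0.0854]
[0.4019 0.071 ]
```

View pics/w2.png

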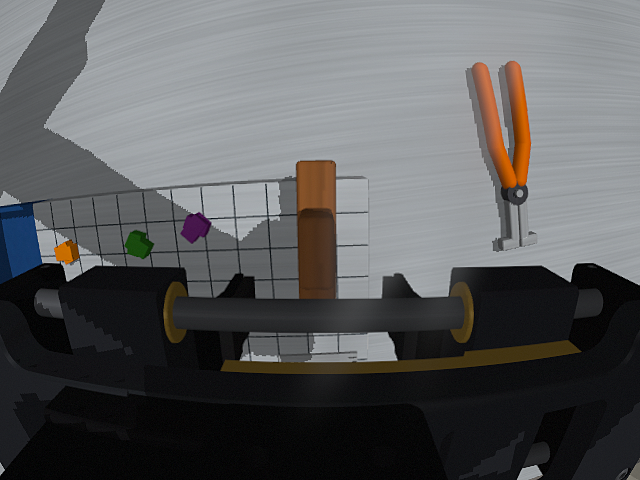

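Request:
jog_arm(increments=[[0, 0, 0.9, 0], [0, 0, 1, 0], [0, 0, 1, 0], [0, 0, 1, 0], [0, 0, 0.9, 0], [0, 0, 0.48, 0], [0, 0, 0, 0]])

```text
time_s: 5.8
tcp_pos: [0.455, 0.1183, 0.2781]
ee_rot: [[-0.989, 0.146, -0.003], [0.146, 0.989, -0.002], [0.002, -0.002, -1.0]]
wrist_force: [-0.4, -0.1, 0.2]
gripper_width: 0.69
gripper_force: 0.0
```

Request:
jog_arm(increments=[[0, 0, 0, 0], [0, 0, 0, 0], [0, 0, 0, 0], [0, 0, 0, 0], [0, 0, 0, 0]], grip=0)

```text
time_s: 6.3
tcp_pos: [0.4553, 0.1187, 0.2795]
ee_rot: [[-0.989, 0.146, 0.001], [0.146, 0.989, 0.0], [-0.001, 0.001, -1.0]]
wrist_force: [0.4, 0.7, -0.2]
gripper_width: 0.318
gripper_force: 0.0
```

Request:
jog_arm(increments=[[0, 0, 0, 0], [0, 0, 0, 0], [0, 0, 0, 0], [0, 0, -0.08, 0], [0, 0, 0, -0.45]])

```text
time_s: 6.8
tcp_pos: [0.4551, 0.1186, 0.2805]
ee_rot: [[-0.994, 0.109, -0.001], [0.109, 0.994, -0.0], [0.001, -0.0, -1.0]]
wrist_force: [-0.4, 0.8, -2.5]
gripper_width: 0.274
gripper_force: 29.9
```

```bash
python3 -c "
from h import *
s=sense();print(s['gripper_force'],s['gripper_width']*87,s['tcp_pos']);plan([.4266,-.2034,.2805],83.8,20)"
```

```text
29.88724688464572 23.81824535203153 [0.4551 0.1186 0.2805]
n 20 row [-0.017 -0.808  0.    -0.001] total tool shift mm [  -6.9 -323.2    0. ] turn deg -0.08
```

Request:
jog_arm(increments=[[-0.02, -0.4, 0, 0], [-0.02, -0.7, 0, 0], [-0.02, -0.7, 0, 0], [-0.02, -0.7, 0, 0], [-0.02, -0.7, 0, 0], [-0.02, -0.7, 0, 0], [-0.02, -0.7, 0, 0], [-0.02, -0.7, 0, 0], [-0.02, -0.7, 0, 0], [-0.02, -0.7, 0, 0]])

```text
time_s: 7.8
tcp_pos: [0.4444, -0.0161, 0.2808]
ee_rot: [[-0.994, 0.11, 0.0], [0.11, 0.994, 0.0], [-0.0, 0.0, -1.0]]
wrist_force: [-0.1, 0.6, -1.9]
gripper_width: 0.275
gripper_force: 29.9
```

Request:
jog_arm(increments=[[-0.02, -0.7, 0, 0], [-0.02, -0.7, 0, 0], [-0.02, -0.7, 0, 0], [-0.02, -0.7, 0, 0], [-0.02, -0.7, 0, 0], [-0.02, -0.7, 0, 0], [-0.02, -0.6, 0, 0], [-0.02, -0.6, 0, 0]])

```text
time_s: 8.6
tcp_pos: [0.4356, -0.1237, 0.2808]
ee_rot: [[-0.994, 0.11, 0.0], [0.11, 0.994, 0.0], [-0.0, 0.0, -1.0]]
wrist_force: [-0.8, 0.4, -1.9]
gripper_width: 0.269
gripper_force: 29.9
```

```bash
python3 - <<'E'
from h import *
s=sense();print(s['gripper_width']*87,s['tcp_pos']);plan([.4266,-.2034,.2805],83.8,7)
a=eyes.capture("scene");b=eyes.capture("top")
cv2.imwrite("pics/s3.png",np.hstack([cv2.resize(a[230:480,140:340],(400,500)),cv2.resize(b[180:330,300:420] if 0 else b[170:330,300:428],(400,500))]))
E
```

```text
23.424787201914068 [ 0.4356 -0.1237  0.2808]
n 7 row [ 0.002 -0.573  0.002 -0.004] total tool shift mm [  0.2 -80.2   0.3] turn deg -0.13
```

View pics/s3.png

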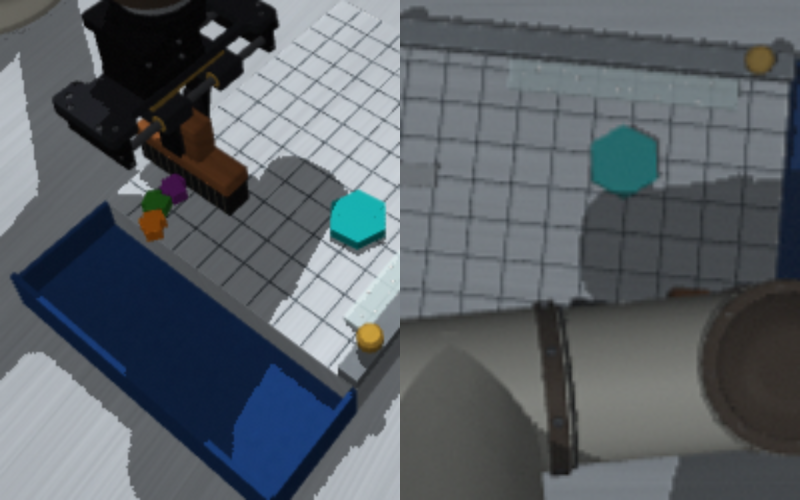

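Request:
jog_arm(increments=[[0, -0.6, 0, 0], [0, -0.6, 0, 0], [0, -0.6, 0, 0], [0, -0.6, 0, 0], [0, -0.6, 0, 0], [0, -0.6, 0, 0], [0, -0.4, 0, 0], [0, 0, 0, 0], [0, 0, 0, 0]])

```text
time_s: 9.6
tcp_pos: [0.4269, -0.2023, 0.2807]
ee_rot: [[-0.994, 0.111, -0.0], [0.111, 0.994, 0.0], [0.0, 0.0, -1.0]]
wrist_force: [-0.5, -0.0, -1.8]
gripper_width: 0.275
gripper_force: 29.9
```

```bash
python3 - <<'E'
from h import *
s=sense();print(s['gripper_width']*87,s['tcp_pos'],s['wrist_force'])
a=eyes.capture("scene");cv2.imwrite("pics/s4.png",cv2.resize(a[270:480,140:340],(600,630))[:600])
for n,lo,hi in[("green",(45,120,30),(75,255,255)),("purple",(135,100,30),(165,255,255)),("orange",(4,150,100),(17,255,255))]:
    print(n,[(q[0],np.round(q[1],1)) for q in hsv(a,lo,hi,8,(140,340,260,480))[:3]])
C=cam("scene");R=Rz(np.radians(-6.2))
print("edge px",proj(C,np.array([[.5435,-.025,.04]])+np.array([[x,-.18,0] for x in(-.15,-.1,-.05)])@R.T))
E
```

```text
23.905257502351375 [ 0.4269 -0.2023  0.2807] [-0.512  -0.0116 -1.7766]
green [(np.int32(174), array([186.5, 364.8]))]
purple [(np.int32(84), array([203.3, 356.5]))]
orange [(np.int32(113), array([210.3, 373.4]))]
edge px [[190.3946 328.6098]
 [208.5022 342.2338]
 [227.5988 356.6018]]
```

View pics/s4.png

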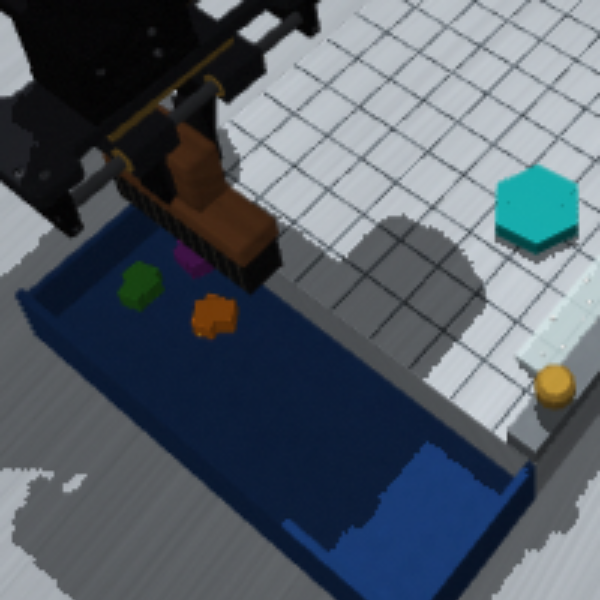

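Request:
jog_arm(increments=[[0, 0, -0.6, 0], [0, 0.6, -0.6, 0], [0, 1, 0, 0], [0, 1, 0, 0], [0, 1, 0, 0], [0, 1, 0, 0], [0, 1, 0, 0], [0, 1, 0, 0], [0, 1, 0, 0], [0, 1, 0, 0]])

```text
time_s: 10.65
tcp_pos: [0.4458, -0.0294, 0.3054]
ee_rot: [[-0.994, 0.109, 0.001], [0.109, 0.994, 0.0], [-0.001, 0.001, -1.0]]
wrist_force: [-0.3, 0.7, -2.0]
gripper_width: 0.274
gripper_force: 29.9
```

Request:
jog_arm(increments=[[0, 1, 0, 0], [0, 1, 0, 0], [0, 1, 0, 0], [0, 1, 0, 0], [0, 1, 0, 0], [0, 1, 0.2, 0], [0, 0.6, 0.5, 0], [0, 0, 0.45, 0], [0, 0, 0.05, 0], [0, 0, 0.05, 0]])

```text
time_s: 11.65
tcp_pos: [0.4601, 0.0996, 0.2794]
ee_rot: [[-0.994, 0.11, -0.001], [0.11, 0.994, -0.001], [0.001, -0.001, -1.0]]
wrist_force: [-2.7, 1.6, 3.9]
gripper_width: 0.275
gripper_force: 29.9
```

```bash
python3 - <<'E'
from h import *
s=sense();print(s['gripper_width']*87,s['tcp_pos'],s['wrist_force'],s['moment'])
E
```

```text
23.96629016117544 [0.4601 0.0996 0.2794] [-2.7294  1.6397  3.8742] [0.3832 0.8761 0.0305]
```

Request:
jog_arm(increments=[[0, 0, 0, 0], [0, 0, 0, 0], [0, 0, 0, 0], [0, 0, 0, 0]], grip=60)

```text
time_s: 12.05
tcp_pos: [0.4605, 0.0998, 0.28]
ee_rot: [[-0.994, 0.11, 0.001], [0.11, 0.994, 0.0], [-0.001, 0.0, -1.0]]
wrist_force: [-0.3, 0.6, 0.8]
gripper_width: 0.548
gripper_force: 0.0
```

```bash
python3 - <<'E'
from h import *
s=sense();print(s['gripper_width']*87,s['tcp_pos'],s['joints'])
plan([.68,.22,.42],30,16)
E
```

```text
47.69672893315125 [0.4605 0.0998 0.28  ] [  32.0482   15.2036  -30.4116    0.0087  -44.347  -128.3922]
n 16 row [-0.403  0.704 -0.437  0.732] total tool shift mm [-204.9  143.7 -140. ] turn deg 53.66
```

Request:
jog_arm(increments=[[0, 0, -1, 0], [0, 0, -1, 0], [0, 0, -1, 0], [-0.9, 0.5, -1, 0.3], [-0.9, 0.5, -1, 0.3], [-0.9, 0.5, -1, 0.3], [-0.9, 0.6, -0.8, 0.3], [-0.9, 0.6, 0, 0.5], [-0.9, 0.6, 0, 0.5], [-0.9, 0.6, 0, 0.5]], grip=75)

```text
time_s: 13.05
tcp_pos: [0.5997, 0.1529, 0.4159]
ee_rot: [[-0.947, 0.322, 0.0], [0.322, 0.947, 0.0], [-0.0, 0.0, -1.0]]
wrist_force: [-0.8, 0.5, 0.1]
gripper_width: 0.859
gripper_force: 0.0
```

```bash
python3 - <<'E'
from h import *
plan([.72,.25,.42],60,8)
E
```

```text
n 8 row [-0.446  0.859 -0.026  0.306] total tool shift mm [-82.7 130.6  -4.1] turn deg 11.21
```

Request:
jog_arm(increments=[[-0.45, 0.86, 0, 0.3], [-0.45, 0.86, 0, 0.3], [-0.45, 0.86, 0, 0.3], [-0.45, 0.86, 0, 0.3], [-0.45, 0.86, 0, 0.3], [-0.45, 0.86, 0, 0.3], [-0.45, 0.86, 0, 0.3], [-0.45, 0.86, 0, 0.3], [0, 0, 0, 0], [0, 0, 0, 0]])

```text
time_s: 14.05
tcp_pos: [0.7196, 0.25, 0.4148]
ee_rot: [[-0.869, 0.495, -0.001], [0.495, 0.869, -0.001], [0.001, -0.001, -1.0]]
wrist_force: [-0.5, -0.6, 0.2]
gripper_width: 0.861
gripper_force: 0.0
```

```bash
python3 - <<'E'
from h import *
s=sense();print(s['gripper_width']*87,s['tcp_pos'],s['joints']);np.save("w3.npy",s,allow_pickle=True)
im=eyes.capture("wrist");cv2.imwrite("pics/w3.png",im)
for c in("scene","top"):cv2.imwrite(f"pics/{c}3.png",eyes.capture(c))
cv2.imwrite("pics/w3b.png",im)
a=cv2.imread("pics/top0.png")[185:245,165:245];b=cv2.imread("pics/scene0.png")[170:260,380:460]
z=np.zeros((600,800,3),np.uint8);z[:390]=cv2.resize(im[0:312],(800,390))
z[390:600,:280]=cv2.resize(a,(280,210));z[390:600,300:487]=cv2.resize(b,(187,210));cv2.imwrite("pics/m3.png",z)
E
```

```text
74.86500830685364 [0.7196 0.25   0.4148] [  31.2636   35.8482   25.0039   -0.011   -79.2467 -150.9373]
```

View pics/m3.png

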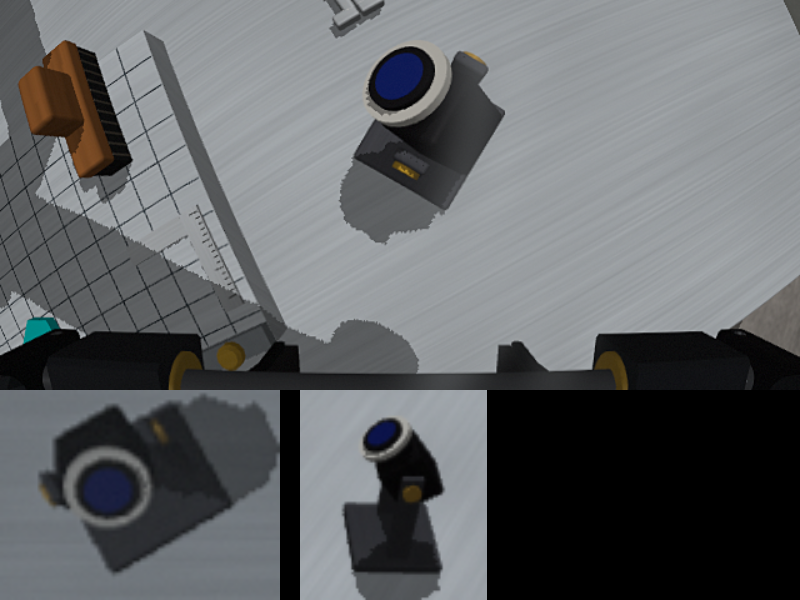

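```bash
python3 - <<'E'
from h import *
s3=np.load("w3.npy",allow_pickle=True).item()
C=[cam("scene"),cam("top"),cam("wrist",s3)]
I=[cv2.imread("pics/scene0.png"),cv2.imread("pics/top0.png"),cv2.imread("pics/w3.png")]
B=[(400,435,175,210),(178,215,195,232),(280,370,20,110)]
bl,rg=[],[]
for im,b,n in zip(I,B,"stw"):
    m=hsv(im,(108,120,30),(128,255,255),20,b)[0];e=cv2.fitEllipse(cv2.findContours(m[2],0,1)[0][0]);bl.append(m[1]);print(n,"blue",m[0],m[1],e)
    d=im.astype(int);c=((d[:,:,2]-d[:,:,0]>4)&(d.max(2)>90)).astype(np.uint8)*255
    z=np.zeros_like(c);z[b[2]:b[3],b[0]:b[1]]=c[b[2]:b[3],b[0]:b[1]]
    k=max(range(1,(q:=cv2.connectedComponentsWithStats(z))[0]),key=lambda i:q[2][i,4]);h=cv2.convexHull(np.argwhere(q[1]==k)[:,::-1].astype(np.float32));e=cv2.fitEllipse(h);rg.append(e);print("  ring",q[2][k],e)
pts=[(0,[399.3,219.2],"c"),(0,[437.8,219.2],"c"),(1,[197.3,237],"c"),(1,[230.7,217.9],"c"),(2,[284,126],"c"),(2,[356,168],"c"),(2,[404,90],"c")]
FC=np.array([[x,y,0] for x in(-.045,.045) for y in(-.05,.05)])
def geo(x):
    Z=Rz(x[2]);n=Z@[-np.sin(x[3]),0,np.cos(x[3])];p=np.array([x[0],x[1],.1]);return Z,n,p
def res(x,full=False):
    Z,n,p=geo(x);L=p+.05*n;out=[];
    for c,b in zip(C,bl):out+=list((proj(c,L-n*x[5])[0]-b)*2)
    for i,q,_ in pts:
        P=proj(C[i],np.array([p[0],p[1],x[4]])+FC@Z.T);out+=list((P[np.argmin(np.hypot(*(P-q).T))]-q)*.7)
    return np.array(out+[(x[4]-.01)*300,(x[5]-.002)*300])
for y0 in(.3,.52,.7):
    o=least_squares(res,[.62,.318,y0,.55,.01,0],loss="soft_l1");x=o.x;print(x,"yaw,tilt deg",np.degrees(x[2:4]),o.cost);print(np.round(o.fun,1))
Z,n,p=geo(x);V=p+.16*n;print("n",n,"view",V,"lens",p+.05*n)
# ring prediction
e=np.linspace(0,2*np.pi,60);ci=np.c_[0*e,.027*np.cos(e),.027*np.sin(e)]
X=(p+.05*n)+.027*(np.outer(np.cos(e),Z[:,1])+np.outer(np.sin(e),np.cross(n,Z[:,1])))
for c in C:print(cv2.fitEllipse(proj(c,X).astype(np.float32)))
np.save("view.npy",np.r_[V,n,x[2:4]])
E
```

```text
s blue 90 [414.5    188.2444] ((414.5046691894531, 188.24037170410156), (7.416162014007568, 13.036657333374023), 55.50140380859375)
  ring [417 182  10  15  33] ((419.64813232421875, 189.0290985107422), (9.257369041442871, 16.78133201599121), 39.786773681640625)
t blue 133 [195.3233 213.2406] ((195.34620666503906, 213.2461395263672), (11.441422462463379, 13.022069931030273), 86.74787139892578)Traceback (most recent call last):
  File "<stdin>", line 11, in <module>
cv2.error: OpenCV(4.12.0) /io/opencv/modules/imgproc/src/shapedescr.cpp:361: error: (-201:Incorrect size of input array) There should be at least 5 points to fit the ellipse in function 'fitEllipseNoDirect'
```

```bash
cat > v.py <<'E'
from h import *
s3=np.load("w3.npy",allow_pickle=True).item()
C=[cam("scene"),cam("top"),cam("wrist",s3)]
I=[cv2.imread("pics/scene0.png"),cv2.imread("pics/top0.png"),cv2.imread("pics/w3.png")]
B=[(400,435,175,210),(178,215,195,232),(280,370,20,110)]
bl=[]
for im,b,n in zip(I,B,"stw"):
    m=hsv(im,(108,120,30),(128,255,255),20,b)[0];e=cv2.fitEllipse(cv2.findContours(m[2],0,1)[0][0]);bl.append(m[1]);print(n,"blue",m[0],m[1],np.array(e[1]),e[2])
im=I[2];u,v=np.round(bl[2]).astype(int);print("radial V",[ [int(im[int(v+k*np.sin(a)),int(u+k*np.cos(a))].max()) for k in range(24,48,2)] for a in np.radians([90,180,225,270])])
pts=[(0,[399.3,219.2]),(0,[437.8,219.2]),(1,[197.3,237]),(1,[230.7,217.9]),(2,[284,126]),(2,[356,168]),(2,[404,90])]
FC=np.array([[x,y,0] for x in(-.045,.045) for y in(-.05,.05)])
def geo(x):
    Z=Rz(x[2]);n=Z@[-np.sin(x[3]),0,np.cos(x[3])];p=np.array([x[0],x[1],.1]);return Z,n,p
def res(x):
    Z,n,p=geo(x);L=p+.05*n;out=[];
    for c,b in zip(C,bl):out+=list((proj(c,L-n*x[5])[0]-b)*2)
    for i,q in pts:
        P=proj(C[i],np.array([p[0],p[1],x[4]])+FC@Z.T);out+=list((P[np.argmin(np.hypot(*(P-q).T))]-q)*.7)
    return np.array(out+[(x[4]-.01)*300,(x[5]-.002)*300])
for y0 in(.3,.52,.7):
    o=least_squares(res,[.62,.318,y0,.55,.01,0],loss="soft_l1");x=o.x;print(x,"yaw,tilt deg",np.degrees(x[2:4]),o.cost);print(np.round(o.fun,1))
Z,n,p=geo(x);V=p+.16*n;print("n",n,"view",V,"lens",p+.05*n)
e=np.linspace(0,2*np.pi,60)
for rr in(.016,.027):
  X=(p+.05*n)+rr*(np.outer(np.cos(e),Z[:,1])+np.outer(np.sin(e),np.cross(n,Z[:,1])))
  for c in C:q=cv2.fitEllipse(proj(c,X).astype(np.float32));print(rr,np.array(q[0]),np.array(q[1]),q[2])
np.save("view.npy",np.r_[V,n,x[2:4]])
E
python3 v.py
```

```text
s blue 90 [414.5    188.2444] [ 7.4162 13.0367] 55.50140380859375
t blue 133 [195.3233 213.2406] [11.4414 13.0221] 86.74787139892578
w blue 1097 [318.8478  60.4403] [30.8556 43.1405] 47.30736541748047
radial V [[15, 6, 85, 172, 167, 167, 179, 66, 79, 8, 9, 11], [177, 159, 157, 163, 160, 157, 156, 154, 156, 162, 167, 169], [157, 164, 161, 162, 159, 160, 163, 161, 161, 158, 156, 164], [168, 156, 160, 161, 158, 163, 157, 158, 163, 163, 159, 158]]
[ 0.634   0.3278  0.5164  0.6295  0.0086 -0.0013] yaw,tilt deg [29.5877 36.0657] 6.993362309026047
[ 0.5  0.9  1.8 -0.8  0.2 -0.7 -0.5 -0.  -2.6  0.5 -0.1 -0.2  0.7 -0.7
 -1.6 -0.6  0.4  0.9  1.  -0.2 -0.4 -1. ]
[ 0.634   0.3278  0.5164  0.6295  0.0086 -0.0013] yaw,tilt deg [29.5877 36.0657] 6.993362309029349
[ 0.5  0.9  1.8 -0.8  0.2 -0.7 -0.5 -0.  -2.6  0.5 -0.1 -0.2  0.7 -0.7
 -1.6 -0.6  0.4  0.9  1.  -0.2 -0.4 -1. ]
[ 0.634   0.3278  0.5164  0.6295  0.0086 -0.0013] yaw,tilt deg [29.5877 36.0657] 6.993362309025809
[ 0.5  0.9  1.8 -0.8  0.2 -0.7 -0.5 -0.  -2.6  0.5 -0.1 -0.2  0.7 -0.7
 -1.6 -0.6  0.4  0.9  1.  -0.2 -0.4 -1. ]
n [-0.5119 -0.2907  0.8083] view [0.5521 0.2813 0.2293] lens [0.6084 0.3133 0.1404]
0.016 [415.0503 189.0891] [ 8.2267 14.5783] 55.245849609375
0.016 [196.1898 212.5693] [13.3096 14.7798] 89.93437194824219
0.016 [320.4262  61.4882] [33.0023 46.2977] 47.70743942260742
0.027 [415.1474 189.1409] [13.8871 24.6052] 55.25006866455078
0.027 [196.1254 212.4929] [22.462  24.9428] 89.94905090332031
0.027 [321.4342  62.3811] [55.8188 78.0442] 47.739776611328125
```

```bash
python3 - <<'E'
from h import *
plan([.597,-.086,.36],90.0,20)
E
```

```text
n 20 row [ 0.069 -0.9    0.141 -0.324] total tool shift mm [ -60.1 -352.    56.3] turn deg -29.69
```

Request:
jog_arm(increments=[[0.07, -0.9, 0, -0.32], [0.07, -0.9, 0, -0.32], [0.07, -0.9, 0, -0.32], [0.07, -0.9, 0, -0.32], [0.07, -0.9, 0, -0.32], [0.07, -0.9, 0.2, -0.32], [0.07, -0.9, 0.2, -0.32], [0.07, -0.9, 0.2, -0.32], [0.07, -0.9, 0.2, -0.32], [0.07, -0.9, 0.2, -0.32]])

```text
time_s: 15.2
tcp_pos: [0.6353, 0.0893, 0.3965]
ee_rot: [[-0.966, 0.258, 0.001], [0.258, 0.966, 0.0], [-0.001, 0.001, -1.0]]
wrist_force: [-0.4, 0.4, 0.7]
gripper_width: 0.862
gripper_force: 0.0
```

Request:
jog_arm(increments=[[0.07, -0.9, 0.2, -0.32], [0.07, -0.9, 0.2, -0.32], [0.07, -0.9, 0.2, -0.32], [0.07, -0.9, 0.2, -0.32], [0.07, -0.9, 0.2, -0.32], [0.07, -0.9, 0.2, -0.32], [0.07, -0.9, 0.2, -0.32], [0.07, -0.9, 0.2, -0.33], [0.07, -0.9, 0.2, -0.33], [0.07, -0.9, 0, -0.33]])

```text
time_s: 16.2
tcp_pos: [0.5952, -0.086, 0.36]
ee_rot: [[-1.0, 0.003, -0.0], [0.003, 1.0, 0.0], [0.0, 0.0, -1.0]]
wrist_force: [0.4, 1.0, 1.2]
gripper_width: 0.86
gripper_force: 0.0
```

```bash
python3 - <<'E'
from h import *
s=sense();print(s['tcp_pos'])
t=eyes.capture("top");sc=eyes.capture("scene");w=eyes.capture("wrist");cv2.imwrite("pics/w5.png",w);np.save("w5.npy",s,allow_pickle=True)
for n,i in(("t",t),("s",sc),("w",w)):print(n,[(q[0],np.round(q[1],1),q[3]) for q in hsv(i,(80,100,40),(96,255,255),20)[:3]])
plan([.5973,-.0864,.26],90.0,6)
E
```

```text
[ 0.5952 -0.086   0.36  ]
t [(np.int32(178), array([371.3, 226.2]), array([361, 222,  22,  11], dtype=int32)), (np.int32(36), array([369.5, 217.5]), array([361, 217,  19,   2], dtype=int32))]
s [(np.int32(656), array([318.6, 339.3]), array([305, 325,  28,  30], dtype=int32))]
w [(np.int32(3401), array([318.1, 236.2]), array([286, 201,  64,  71], dtype=int32))]
n 6 row [-0.014 -0.003  0.837 -0.012] total tool shift mm [ -1.7  -0.3 100.5] turn deg -0.33
```

```bash
python3 - <<'E'
from h import *
s=np.load("w5.npy",allow_pickle=True).item()
w=cv2.imread("pics/w5.png");C=[cam("wrist",s),cam("scene")]
m=[hsv(w,(80,100,40),(96,255,255),20)[0][2],hsv(cv2.imread("pics/scene3.png"),(80,100,40),(96,255,255),20)[0][2]]
P=lambda x:(Rz(x[3]),x[:3])
for cs,ms in((C,m),(C[:1],m[:1])):
    x,f=fit(HEX,cs,ms,P,[.597,-.086,.046,0],[.01,.01,.01,.1]);print(x,np.degrees(x[3]),f)
P=lambda x:(Rz(x[2]),np.array([x[0],x[1],.046]))
x,f=fit(HEX,C[:1],m[:1],P,[.597,-.086,0],[.01,.01,.1]);print(x,np.degrees(x[2]),f)
E
```

```text
[ 0.5974 -0.0875  0.0476  0.0174] 0.996993457793511 0.027683626860380173
[ 0.5997 -0.0877  0.0378  0.0138] 0.7908438755526891 0.0008761135395616293
[ 0.598  -0.0875  0.0148] 0.8501200822987623 0.011115187779068947
```

Request:
jog_arm(increments=[[-0.14, -0.07, 0.8, -0.2], [0, 0, 1, 0], [0, 0, 1, 0], [0, 0, 1, 0], [0, 0, 1, 0], [0, 0, 1, 0], [0, 0, 0.6, 0], [0, 0, 0.35, 0], [0, 0, 0, 0]])

```text
time_s: 17.25
tcp_pos: [0.599, -0.0862, 0.2243]
ee_rot: [[-1.0, -0.012, -0.001], [-0.012, 1.0, -0.0], [0.001, -0.0, -1.0]]
wrist_force: [0.0, -0.5, 0.3]
gripper_width: 0.857
gripper_force: 0.0
```

```bash
python3 - <<'E'
from h import *
s=sense();print(s['tcp_pos'],s['wrist_force'])
plan([.598,-.0875,.2235],90.9,1)
E
```

```text
[ 0.599  -0.0862  0.2243] [ 0.0083 -0.4813  0.3252]
n 1 row [ 0.053 -0.063  0.04  -0.04 ] total tool shift mm [ 1.1 -1.3  0.8] turn deg -0.18
```

Request:
jog_arm(increments=[[0.05, -0.06, 0.03, 0], [0, 0, 0, 0], [0, 0, 0, 0], [0, 0, 0, 0], [0, 0, 0, 0], [0, 0, 0, 0], [0, 0, 0, 0]], grip=0)

```text
time_s: 17.95
tcp_pos: [0.5983, -0.0877, 0.2247]
ee_rot: [[-1.0, -0.012, 0.001], [-0.012, 1.0, -0.0], [-0.001, -0.0, -1.0]]
wrist_force: [-0.7, 0.9, 4.2]
gripper_width: 0.571
gripper_force: 30.0
```

```bash
python3 - <<'E'
from h import *
s=sense();print(s['tcp_pos'],s['wrist_force'],s['gripper_width']*87,s['gripper_force'])
# pivot station: bed edge line measured (wrist w1) ; edge pts
p,q=np.array([.3783,-.1526]),np.array([.4019,.071]);u=(q-p)/np.linalg.norm(q-p);a=np.degrees(np.arctan2(u[1],u[0]));nrm=np.array([-u[1],u[0]])
E=p+(q-p)*(-.05-p[1])/(q-p)[1];T=E+nrm*.022;print("edge dir",a,"edge pt",E,"target xy",T)
plan([.598,-.0865,.30],90.9,4);plan([*T,.30],a,14)
E
```

```text
[ 0.5983 -0.0877  0.2247] [-0.6506  0.8682  4.2045] 49.63716181548213 30.000853836536407
edge dir 83.97498814492957 edge pt [ 0.3891 -0.05  ] target xy [ 0.3673 -0.0477]
n 4 row [ 0.004  0.015 -0.941 -0.011] total tool shift mm [  0.3   1.2 -75.3] turn deg -0.19
n 14 row [ 0.831  0.108 -0.269  0.105] total tool shift mm [230.5  42.9 -75.3] turn deg 6.73
```

Request:
jog_arm(increments=[[0, 0, -0.6, 0], [0, 0, -1, 0], [0, 0, -1, 0], [0.6, 0.1, -0.5, 0.1], [0.8, 0.14, 0, 0.1], [0.8, 0.14, 0, 0.1], [0.8, 0.14, 0, 0.1], [0.8, 0.14, 0, 0.1], [0.8, 0.14, 0, 0.1], [0.8, 0.14, 0, 0.1]])

```text
time_s: 18.95
tcp_pos: [0.4885, -0.0675, 0.286]
ee_rot: [[-0.999, 0.045, -0.001], [0.045, 0.999, 0.0], [0.001, 0.0, -1.0]]
wrist_force: [-0.5, 0.9, -1.0]
gripper_width: 0.575
gripper_force: 30.0
```

```bash
python3 - <<'E'
from h import *
s=sense();print(s['tcp_pos'],s['gripper_width']*87)
plan([.3673,-.0477,.24],84,8)
E
```

```text
[ 0.4885 -0.0675  0.286 ] 50.02410131335528
n 8 row [0.765 0.07  0.287 0.093] total tool shift mm [122.   14.4  46. ] turn deg 3.43
```

Request:
jog_arm(increments=[[0.8, 0.07, 0.1, 0.1], [0.8, 0.07, 0.1, 0.1], [0.8, 0.07, 0.3, 0.1], [0.8, 0.07, 0.3, 0.1], [0.8, 0.07, 0.3, 0.1], [0.8, 0.07, 0.4, 0.1], [0.8, 0.07, 0.4, 0.1], [0.5, 0.07, 0.3, 0.05], [0, 0, 0, 0], [0, 0, 0, 0]])

```text
time_s: 19.95
tcp_pos: [0.37, -0.0476, 0.2425]
ee_rot: [[-0.995, 0.103, 0.001], [0.103, 0.995, 0.0], [-0.001, 0.0, -1.0]]
wrist_force: [0.3, -0.0, -0.2]
gripper_width: 0.575
gripper_force: 30.0
```

```bash
python3 - <<'E'
from h import *
s=sense();print(s['tcp_pos'],s['gripper_width']*87,s['wrist_force'],s['joints'])
plan([.3673,-.0477,.228],84,1)
a=eyes.capture("scene");w=eyes.capture("wrist");np.save("w6.npy",s,allow_pickle=True);cv2.imwrite("pics/s6.png",a);cv2.imwrite("pics/w6.png",w)
z=np.zeros((600,800,3),np.uint8);z[:,:400]=cv2.resize(a[210:390,150:270],(400,600));z[:300,400:]=cv2.resize(w[150:390,160:480],(400,300));cv2.imwrite("pics/m6.png",z)
for n,i in(("s",a),("w",w)):print(n,[(q[0],np.round(q[1],1),q[3]) for q in hsv(i,(80,100,40),(96,255,255),20)[:3]])
E
```

```text
[ 0.37   -0.0476  0.2425] 50.01220529822368 [ 0.2974 -0.0425 -0.1606] [  18.0334   10.2944  -45.706     0.0294  -33.9318 -113.9575]
n 1 row [ 0.132 -0.016  0.725  0.022] total tool shift mm [ 2.6 -0.3 14.5] turn deg 0.1
s [(np.int32(358), array([236.7, 271.8]), array([227, 260,  21,  24], dtype=int32))]
w [(np.int32(5740), array([318.1, 272.3]), array([261, 232, 115,  67], dtype=int32)), (np.int32(1113), array([317.9, 340.3]), array([272, 332,  93,  24], dtype=int32))]
```

View pics/m6.png

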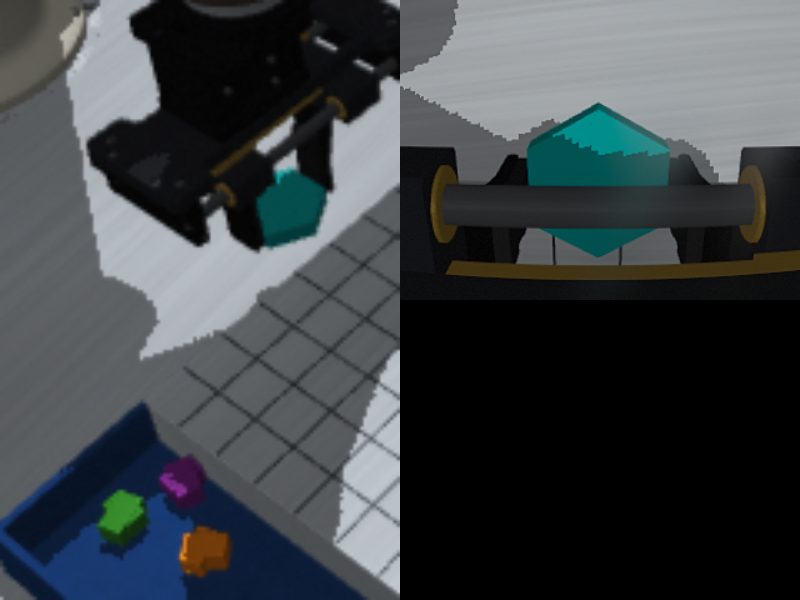

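Request:
jog_arm(increments=[[0.13, 0, 0.35, 0], [0, 0, 0.3, 0], [0, 0, 0.2, 0], [0, 0, 0.15, 0], [0, 0, 0.15, 0], [0, 0, 0.15, 0], [0, 0, 0.15, 0]])

```text
time_s: 20.75
tcp_pos: [0.367, -0.0475, 0.2129]
ee_rot: [[-0.995, 0.104, 0.0], [0.104, 0.995, 0.0], [-0.0, 0.0, -1.0]]
wrist_force: [-0.1, -0.2, -1.3]
gripper_width: 0.571
gripper_force: 30.0
```

```bash
cat > t.py <<'E'
from h import *
import sys
s=sense();print(s['tcp_pos'],s['gripper_width']*87,s['wrist_force'],s['gripper_force'])
w=eyes.capture("wrist");a=eyes.capture("scene");tag=sys.argv[1];cv2.imwrite(f"pics/w{tag}.png",w);cv2.imwrite(f"pics/s{tag}.png",a)
mw=sum(q[2] for q in hsv(w,(80,100,30),(96,255,255),20,(230,410,150,400)));ms=hsv(a,(80,100,30),(96,255,255),20)[0][2]
for n,m in(("w",mw),("s",ms)):
    h=np.argwhere(m)[:,::-1];print(n,"bbox",h.min(0),h.max(0),"area",len(h))
cw,cs=cam("wrist",s),cam("scene");RT=s["ee_rot"];p=s["tcp_pos"]
# visible part masks: wrist rod/palm strip is ignored (rows 295..332), the scene counts only where fingers do not hide
def pose(x): return RT@Ro.from_euler("zyx",[x[3],x[4],x[5]]).as_matrix(),p+RT@np.array([x[0],x[1],x[2]+.164])
def cost(x):
    R,t=pose(x);r1=render(cw,HEX,R,t).astype(float)/255;g=mw/255.;k=np.ones(480,bool);k[296:334]=0
    e=((cv2.GaussianBlur(r1,(0,0),1.2)-cv2.GaussianBlur(g,(0,0),1.2))**2)[k].sum()/g.sum()
    # scene: a measured mask must lie inside render; render's free outline bounded by the mask hull
    r2=render(cs,HEX,R,t).astype(float)/255;q=ms/255.
    d=cv2.GaussianBlur(r2,(0,0),1)-cv2.GaussianBlur(q,(0,0),1)
    return e+(W*(np.clip(-d,0,1)**2).sum()+.1*(np.clip(d,0,1)**2).sum())/q.sum()
for W in(0,1):
    best=None
    for th in(0,.3,.6):
        x0=np.array([0,0,.014,0,th,0]);S=np.vstack([x0]+[x0+np.eye(6)[i]*[.006,.003,.006,.05,.2,.05][i] for i in range(6)])
        o=minimize(cost,x0,method="Nelder-Mead",options=dict(initial_simplex=S,maxiter=900,xatol=1e-5,fatol=1e-7))
        if best is None or o.fun<best.fun:best=o
    R,t=pose(best.x);n=R[:,2]*np.sign(R[2,2]);print("W",W,"off mm",best.x[:3]*1000,"ang deg",np.degrees(best.x[3:]),"cost",best.fun);print("  centre",t,"normal",n,"tilt",np.degrees(np.arccos(n[2])))
E
python3 t.py 7
```

```text
[ 0.367  -0.0475  0.2129] 49.636533575403845 [-0.1325 -0.2076 -1.3192] 29.999793469905853
w bbox [261 232] [375 355] area 6875
s bbox [228 269] [247 292] area 336
W 0 off mm [-0.52   -1.3304 17.4348] ang deg [  2.3397 -36.9207   6.0016] cost 0.0279782088385314
  centre [ 0.3674 -0.0489  0.0315] normal [-0.5889  0.1453  0.795 ] tilt 37.3427216839873
W 1 off mm [-0.2795 -1.327  14.6181] ang deg [-0.4312  4.5117  1.0632] cost 0.04887948877778034
  centre [ 0.3672 -0.0489  0.0343] normal [0.08   0.0102 0.9967] tilt 4.628515122302717
```

Request:
jog_arm(increments=[[0, 0, -0.9, 0], [-0.4, 0, 0, 0], [0, 0, 0.35, 0], [0, 0, 0.15, 0], [0, 0, 0.15, 0], [0, 0, 0.1, 0]])

```text
time_s: 21.45
tcp_pos: [0.376, -0.0479, 0.2165]
ee_rot: [[-0.995, 0.103, 0.003], [0.103, 0.995, 0.001], [-0.003, 0.001, -1.0]]
wrist_force: [-1.7, 3.0, 14.8]
gripper_width: 0.577
gripper_force: 30.0
```

```bash
sed -i 's/in(0,.3,.6)/in(0,-.3,-.6)/' t.py; python3 t.py 8
```

```text
[ 0.376  -0.0479  0.2165] 50.171915586906785 [-1.706   2.9781 14.7918] 30.01695066690445
w bbox [261 234] [375 361] area 7168
s bbox [231 271] [251 292] area 304
W 0 off mm [-0.7581 -1.4173 14.043 ] ang deg [  0.7029 -36.9217   2.0281] cost 0.022591748736096356
  centre [ 0.3771 -0.0493  0.0385] normal [-0.5969  0.0893  0.7973] tilt 37.12333818196888
W 1 off mm [-0.7062 -1.1749 13.7236] ang deg [ -4.8342 -26.7375 -11.4359] cost 0.03566415460511124
  centre [ 0.3771 -0.0491  0.0388] normal [-0.4681 -0.1305  0.874 ] tilt 29.075936654921012
```

Request:
jog_arm(increments=[[0, 0, 0.12, 0], [0, 0, 0.1, 0], [0, 0, 0, 0]])

```text
time_s: 21.85
tcp_pos: [0.3761, -0.0479, 0.2121]
ee_rot: [[-0.995, 0.102, 0.003], [0.102, 0.995, 0.001], [-0.003, 0.001, -1.0]]
wrist_force: [-0.7, 1.5, 11.8]
gripper_width: 0.57
gripper_force: 30.0
```

```bash
cat > t2.py <<'E'
from h import *
import sys
tag=sys.argv[1]
if len(sys.argv)<3:
    s=sense();w=eyes.capture("wrist");a=eyes.capture("scene");cv2.imwrite(f"pics/w{tag}.png",w);cv2.imwrite(f"pics/s{tag}.png",a);np.save(f"w{tag}.npy",s,allow_pickle=True)
else: w=cv2.imread(f"pics/w{tag}.png");a=cv2.imread(f"pics/s{tag}.png");s=np.load(f"w{tag}.npy",allow_pickle=True).item()
print(s['tcp_pos'],s['gripper_width']*87,s['wrist_force'],s['gripper_force'])
mw=sum(q[2] for q in hsv(w,(80,100,30),(96,255,255),20,(230,410,150,400)));ms=hsv(a,(80,100,30),(96,255,255),20)[0][2]
for n,m in(("w",mw),("s",ms)):
    h=np.argwhere(m)[:,::-1];print(n,"bbox",h.min(0),h.max(0),"area",len(h))
cw,cs=cam("wrist",s),cam("scene");RT=s["ee_rot"];p=s["tcp_pos"]
G=lambda m:cv2.GaussianBlur(m/255.,(0,0),1.2)
k=np.ones(480,bool);k[296:334]=0;gw,gs=G(mw.astype(float)),G(ms.astype(float))
def pose(x): return RT@Ro.from_euler("yx",[x[3],x[4]]).as_matrix(),p+RT@np.array([x[0],x[1],x[2]+.164])
def cost(x,full=False):
    R,t=pose(x);e=((G(render(cw,HEX,R,t).astype(float))-gw)**2)[k].sum()/gw.sum()
    d=G(render(cs,HEX,R,t).astype(float))-gs;f=((np.clip(-d,0,1)**2).sum()+OCC*(np.clip(d,0,1)**2).sum())/gs.sum()
    return (e,f) if full else WW*e+f
for WW,OCC in((1,.1),(1,.4),(.2,.2)):
    for th in(-.2,-.7):
        x0=np.array([0,-.0012,.014,th,0]);S=np.vstack([x0]+[x0+np.eye(5)[i]*[.004,.002,.004,.3,.03][i] for i in range(5)])
        o=minimize(cost,x0,method="Nelder-Mead",options=dict(initial_simplex=S,maxiter=700,xatol=1e-5,fatol=1e-7))
        R,t=pose(o.x);n=-R[:,2];print(WW,OCC,"off mm",o.x[:3]*1000,"ang",np.degrees(o.x[3:]),"cost",np.array(cost(o.x,1)),"c",t,"n",n)
E
python3 t2.py 9; echo; cp w6.npy w6b.npy; python3 t2.py 6 old
```

```text
[ 0.3761 -0.0479  0.2121] 49.56118542630198 [-0.7333  1.4991 11.7946] 30.006677749188384
w bbox [261 234] [375 361] area 7345
s bbox [231 272] [251 292] area 272
1 0.1 off mm [ 0.2007 -1.46   10.8234] ang [-31.8017  -2.6236] cost [0.0041 0.0295] c [ 0.3764 -0.0493  0.0373] n [-0.5309  0.0148  0.8473]
1 0.1 off mm [ 0.2668 -1.4189 10.5338] ang [-32.1581   0.4747] cost [0.0035 0.0316] c [ 0.3763 -0.0492  0.0376] n [-0.5315  0.061   0.8449]
1 0.4 off mm [-0.0429 -1.1024 11.4191] ang [-34.8379   2.7122] cost [0.0052 0.1079] c [ 0.3766 -0.0489  0.0367] n [-0.5669  0.0967  0.8181]
1 0.4 off mm [ 0.1058 -1.2604 10.9867] ang [-34.0121  -0.3842] cost [0.0043 0.1026] c [ 0.3765 -0.0491  0.0371] n [-0.5597  0.0513  0.8271]
0.2 0.2 off mm [-0.0414 -0.9544 10.6869] ang [-32.6999  -2.2618] cost [0.0124 0.0525] c [ 0.3767 -0.0488  0.0374] n [-0.5435  0.0218  0.8391]
0.2 0.2 off mm [ 0.058  -0.8772 10.5789] ang [-32.7116   0.2407] cost [0.0109 0.0542] c [ 0.3766 -0.0487  0.0375] n [-0.5399  0.0584  0.8397]

[ 0.37   -0.0476  0.2425] 50.01220529822368 [ 0.2974 -0.0425 -0.1606] 29.999959766864777
w bb
[... 208 characters left out ...]
 0.1 off mm [-0.2014 -1.3313 15.799 ] ang [-1.4511 -3.6742] cost [0.0062 0.0377] c [ 0.3702 -0.049   0.0627] n [-0.033  -0.0612  0.9976]
1 0.4 off mm [ 0.4139 -1.1375 15.4611] ang [-13.5001   0.4524] cost [0.0146 0.1118] c [ 0.3696 -0.0487  0.063 ] n [-0.2326  0.0315  0.9721]
1 0.4 off mm [ 0.2334 -1.0231 15.8796] ang [-15.9127  -1.6302] cost [0.0164 0.1086] c [ 0.3698 -0.0486  0.0626] n [-0.2767  0.0009  0.961 ]
0.2 0.2 off mm [ 0.6764 -0.4867 14.579 ] ang [-14.1347  -1.2203] cost [0.0335 0.053 ] c [ 0.3694 -0.048   0.0639] n [-0.2462  0.0045  0.9692]
0.2 0.2 off mm [ 0.566  -0.4366 14.5992] ang [-14.2042  -2.4118] cost [0.0346 0.052 ] c [ 0.3696 -0.048   0.0639] n [-0.2494 -0.0154  0.9683]
```

```bash
python3 - <<'E'
from h import *
plan([.376,-.048,.30],84.1,5);
s=sense();s["tcp_pos"]=np.array([.376,-.048,.30]);plan([.553,.281,.405],119.6,20,s)
E
```

```text
n 5 row [ 0.001 -0.001 -0.879  0.001] total tool shift mm [  0.1  -0.1 -87.9] turn deg 0.02
n 20 row [-0.601  0.735 -0.263 -0.387] total tool shift mm [-142.4  345.4 -105. ] turn deg -35.48
```

Request:
jog_arm(increments=[[0, 0, -0.5, 0], [0, 0, -1, 0], [0, 0, -1, 0], [0, 0, -1, 0], [0, 0, -1, 0]])

```text
time_s: 22.45
tcp_pos: [0.3745, -0.0485, 0.3012]
ee_rot: [[-0.995, 0.104, -0.003], [0.104, 0.995, -0.0], [0.003, -0.001, -1.0]]
wrist_force: [0.1, 0.4, -1.1]
gripper_width: 0.573
gripper_force: 30.0
```

Request:
jog_arm(increments=[[-0.6, 0.74, -0.4, -0.39], [-0.6, 0.74, -0.5, -0.39], [-0.6, 0.74, -0.5, -0.39], [-0.6, 0.74, -0.5, -0.39], [-0.6, 0.74, -0.5, -0.39], [-0.6, 0.74, -0.5, -0.39], [-0.6, 0.74, -0.5, -0.39], [-0.6, 0.74, -0.5, -0.39], [-0.6, 0.74, -0.5, -0.39], [-0.6, 0.74, -0.5, -0.39]])

```text
time_s: 23.45
tcp_pos: [0.4893, 0.104, 0.3981]
ee_rot: [[-0.978, -0.207, -0.003], [-0.207, 0.978, -0.001], [0.003, -0.0, -1.0]]
wrist_force: [0.6, -0.4, -0.8]
gripper_width: 0.573
gripper_force: 30.0
```

Request:
jog_arm(increments=[[-0.6, 0.74, -0.3, -0.39], [-0.6, 0.74, 0, -0.39], [-0.6, 0.74, 0, -0.39], [-0.6, 0.74, 0, -0.39], [-0.6, 0.74, 0, -0.39], [-0.6, 0.74, 0, -0.39], [-0.6, 0.74, 0, -0.39], [-0.6, 0.74, 0, -0.38], [-0.6, 0.74, 0, -0.38], [-0.6, 0.74, 0, -0.38]])

```text
time_s: 24.45
tcp_pos: [0.5513, 0.2843, 0.4057]
ee_rot: [[-0.868, -0.497, -0.0], [-0.497, 0.868, -0.0], [0.0, 0.0, -1.0]]
wrist_force: [0.2, 0.4, -0.4]
gripper_width: 0.571
gripper_force: 30.0
```

```bash
python3 t2.py 10; python3 - <<'E'
from h import *
t=eyes.capture("top");cv2.imwrite("pics/t10.png",t);print("top",[(q[0],np.round(q[1],1),q[3]) for q in hsv(t,(80,100,30),(96,255,255),8)[:3]])
a=cv2.imread("pics/s10.png")
cv2.imwrite("pics/m10.png",np.hstack([cv2.resize(a[110:230,350:470],(400,400)),cv2.resize(cv2.imread("pics/w10.png")[180:420,200:440],(400,400))]))
E
```

```text
[0.5513 0.2843 0.4057] 49.6684207456679 [ 0.1584  0.3901 -0.4229] 29.999384367656603
w bbox [261 234] [374 361] area 7260
s bbox [378 148] [389 163] area 127
1 0.1 off mm [ 1.065  -2.1611 12.4539] ang [-6.9739  3.323 ] cost [0.0064 0.1799] c [0.5514 0.2818 0.2293] n [-0.1339 -0.0104  0.9909]
1 0.1 off mm [-0.0149 -2.0596 13.8463] ang [-3.5367 12.3413] cost [0.0199 0.1452] c [0.5523 0.2825 0.2279] n [-0.1595  0.1544  0.975 ]
1 0.4 off mm [ 1.1053 -1.3275 11.9738] ang [-9.0139 24.7633] cost [0.0351 0.4634] c [0.551  0.2826 0.2297] n [-0.3416  0.2811  0.8968]
1 0.4 off mm [ 7.4199 -1.4507  3.035 ] ang [-64.1422   5.6853] cost [0.0699 0.5096] c [0.5455 0.2793 0.2387] n [-0.8023 -0.4099  0.434 ]
0.2 0.2 off mm [ 1.3316 -1.6456 14.7646] ang [ 1.0423 19.0745] cost [0.0626 0.2503] c [0.5509 0.2822 0.227 ] n [-0.1466  0.2926  0.9449]
0.2 0.2 off mm [15.4367 -1.583   7.936 ] ang [-92.0531   1.1792] cost [0.3373 0.1178] c [0.5386 0.2752 0.2338] n [-0.8667 -0.4975 -0.0358]
top [(np.int32(112), array([199.9, 241.2]), array([189, 235,  20,  11], dtype=int32)), (np.int32(51), array([194. , 234.7]), array([186, 229,  17,  12], dtype=int32))]
```

View pics/m10.png

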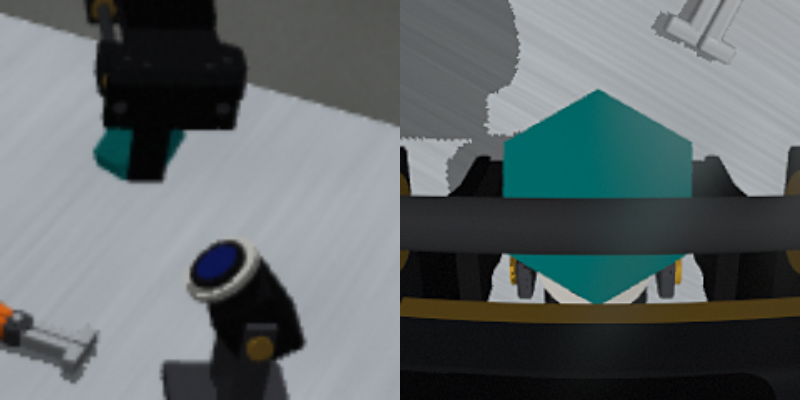

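```bash
cat > t3.py <<'E'
from h import *
import sys
G=lambda m:cv2.GaussianBlur(m/255.,(0,0),1.0)
def wfit(tag,fixy=None,verbose=True,rx=True):
    s=np.load(f"w{tag}.npy",allow_pickle=True).item();w=cv2.imread(f"pics/w{tag}.png");cw=cam("wrist",s);RT,p=s["ee_rot"],s["tcp_pos"]
    mw=sum(q[2] for q in hsv(w,(80,100,30),(96,255,255),20,(230,410,150,400))).astype(float)
    k=np.ones(480,bool);k[294:336]=0;k[357:]=0;g=G(mw)
    def pose(x):return RT@Ro.from_euler("yxz",[x[3],x[4],x[5]]).as_matrix(),p+RT@np.array([x[0],x[1],x[2]+.164])
    def cost(x):R,t=pose(x);return ((G(render(cw,HEX,R,t).astype(float))-g)**2)[k].sum()/g.sum()+((x[4:]/.05)**2).sum()*.0005
    for th in(0,-.3,-.65,-1):
        x0=np.array([0,-.0012,.012,th,0,0]);S=np.vstack([x0]+[x0+np.eye(6)[i]*[.004,.002,.004,.15,.03,.03][i] for i in range(6)])
        o=minimize(cost,x0,method="Nelder-Mead",options=dict(initial_simplex=S,maxiter=1500,xatol=1e-6,fatol=1e-9))
        R,t=pose(o.x);print(tag,"off mm",o.x[:3]*1000,"ang",np.degrees(o.x[3:]),"cost",round(o.fun,5),"c",t,"n",-R[:,2])
if __name__=="__main__":
    for a in sys.argv[1:]:wfit(a)
E
python3 t3.py 6 9 10
```

```text
6 off mm [ 0.1831 -2.031  17.2518] ang [ 0.859  -0.0186  0.0759] cost 0.00076 c [ 0.3698 -0.0496  0.0612] n [ 0.0137 -0.002   0.9999]
6 off mm [ 0.8189 -2.0268 18.152 ] ang [-11.9122  -0.7496  -0.0484] cost 0.00398 c [ 0.3692 -0.0496  0.0603] n [-0.2078  0.0082  0.9781]
6 off mm [ 0.2524 -2.0708 17.6665] ang [-31.9775  -1.0359  -0.161 ] cost 0.00906 c [ 0.3697 -0.0497  0.0608] n [-0.5295  0.0376  0.8475]
6 off mm [ 2.4431 -2.0791 15.4338] ang [-50.129   -1.0746  -0.7221] cost 0.01432 c [ 0.3675 -0.0494  0.0631] n [-0.7662  0.0572  0.64  ]
9 off mm [ 0.9249 -2.0443 12.9666] ang [-8.5311  1.2945  0.2233] cost 0.00304 c [ 0.3756 -0.0498  0.0352] n [-0.1483  0.0375  0.9882]
9 off mm [ 0.7121 -2.1335 13.407 ] ang [-19.4064   1.1815   0.65  ] cost 0.00088 c [ 0.3758 -0.0499  0.0347] n [-0.331   0.0566  0.9419]
9 off mm [ 0.7766 -2.0653 12.0786] ang [-30.1602   0.2217   0.1567] cost 0.0008 c [ 0.3757 -0.0498  0.036 ] n [-0.5021  0.0557  0.863 ]
9 off mm [ 1.5707 -2.2024 11.4749] ang [-40.7703  -1.8143   0.0672] cost 0.00408 c [ 0.3749 -0.0499  0.0366] n [-0.6545  0.0434  0.7549]
10 off mm [ 0.7487 -2.1349 13.5891] ang [-10.4421   0.5248   0.5656] cost 0.00275 c [0.5517 0.282  0.2281] n [-0.1625 -0.0807  0.9834]
10 off mm [ 0.4587 -2.1612 13.9703] ang [-19.0271   1.1521   0.2648] cost 0.00096 c [0.5519 0.2821 0.2278] n [-0.293  -0.1442  0.9452]
10 off mm [ 0.5548 -2.0841 12.4999] ang [-31.3358   0.7612  -0.1214] cost 0.00144 c [0.5518 0.2822 0.2292] n [-0.4563 -0.2497  0.8541]
10 off mm [ 0.7604 -2.1114 11.9622] ang [-32.2056  -1.3381  -0.6057] cost 0.00177 c [0.5516 0.282  0.2298] n [-0.4496 -0.2869  0.8459]
```

```bash
cat > t4.py <<'E'
from h import *
import sys
G=lambda m:cv2.GaussianBlur(m/255.,(0,0),1.0)
def prof(tag,ths,b=np.zeros(3)):
    s=np.load(f"w{tag}.npy",allow_pickle=True).item();w=cv2.imread(f"pics/w{tag}.png");cw=cam("wrist",s);RT,p=s["ee_rot"],s["tcp_pos"]
    mw=sum(q[2] for q in hsv(w,(80,100,30),(96,255,255),20,(230,410,150,400))).astype(float)
    k=np.ones(480,bool);k[294:336]=0;k[357:]=0;g=G(mw);out=[]
    x=np.array([0,-2,13.,0,0])
    for th in ths:
        def f(x):
            R=RT@Ro.from_euler("yxz",[np.radians(th),x[3]*.02,x[4]*.02]).as_matrix();t=p+RT@np.array([x[0],x[1],x[2]+164])/1000
            return np.r_[((G(render(cw,HEX,R,t).astype(float))-g)[k])[:,220:420].ravel()/np.sqrt(g.sum()),.01*x[3:]]
        o=least_squares(f,x,diff_step=.03,x_scale=[1,1,1,1,1]);o=least_squares(f,o.x+1e-3,diff_step=.01);x=o.x;out.append((2*o.cost,x.copy()))
    j=int(np.argmin([c for c,_ in out]));c=np.array([c for c,_ in out])
    a,b2=np.polyfit(np.array(ths)[max(0,j-1):j+2],c[max(0,j-1):j+2],2)[:2] if 0<j<len(ths)-1 else (1,-2*ths[j])
    print(tag,"costs",np.round(c*1e4,1),"theta",-b2/2/a,"x",out[j][1]);return -b2/2/a,out[j][1]
if __name__=="__main__":
    prof("6",range(-9,10,3))
    prof("9",range(-42,-8,3));prof("10",range(-42,-8,3))
E
time python3 t4.py
```

```text
6 costs [ 52.5  31.5  17.4  10.2  14.   39.7 101.8] theta 0.4655738412767817 x [ 0.004  -2.0268 17.8106  0.0033  0.0033]
9 costs [171.8 115.2  86.   66.7  44.9  29.7  28.3  34.   54.1  93.5 131.5  90.8] theta -24.897328738870755 x [ 0.0059 -2.1039 14.3387  0.0031  0.0026]
10 costs [131.7  85.2  58.7  41.9  26.   16.3  14.6  16.5  28.   55.8  85.2  54.4] theta -24.088700587770656 x [ 0.007  -2.1055 14.3407  0.009   0.0089]
real	1m2.442s
user	3m39.455s
sys	0m9.268s
```

```bash
python3 - <<'E'
s=open("t4.py").read()
s=s.replace("def f(x):","def f(q):\n            x=q-20")
s=s.replace("o=least_squares(f,x,diff_step=.03,x_scale=[1,1,1,1,1]);o=least_squares(f,o.x+1e-3,diff_step=.01);x=o.x;","o=least_squares(f,x+20,diff_step=.02);o=least_squares(f,o.x,diff_step=.008);x=o.x-20;")
s=s.replace("[np.radians(th)","[np.radians(th)")
s=s.replace('prof("6",range(-9,10,3))','prof("6",range(-8,9,4))').replace('prof("9",range(-42,-8,3));prof("10",range(-42,-8,3))','prof("10",range(-38,-12,4))')
open("t4.py","w").write(s)
E
time python3 t4.py
```

```text
6 costs [30.2 18.3  8.3 13.  50.8] theta 0.7228046944646814 x [ 0.1499 -2.0537 17.464   0.1836  0.1309]
10 costs [32.1 18.6 12.6 10.7  9.1  9.6 16.3] theta -20.844519854943123 x [ 0.3135 -2.1144 14.0076  0.2506  0.0447]
real	0m14.069s
user	0m51.783s
sys	0m2.090s
```

```bash
cat > t5.py <<'E'
from h import *
import sys
G=lambda m:cv2.GaussianBlur(m.astype(np.float32),(0,0),1.0)
tag=sys.argv[1]
if len(sys.argv)>2:
    s=sense();np.save(f"w{tag}.npy",s,allow_pickle=True)
    for c in("wrist","scene","top"):cv2.imwrite(f"pics/{c[0]}{tag}.png",eyes.capture(c))
s=np.load(f"w{tag}.npy",allow_pickle=True).item();RT,p=s["ee_rot"],s["tcp_pos"];BW=np.array([.15,-2.05,2.8])
print(p,s["gripper_width"]*87,s["gripper_force"])
D=[]
for c,ref in(("wrist",None),("scene","scene0"),("top","top0")):
    im=cv2.imread(f"pics/{c[0]}{tag}.png")
    roi=(230,410,150,400) if c=="wrist" else None
    m=sum([q[2]//255 for q in hsv(im,(78,90,20),(98,255,255),6,roi)],np.zeros((480,640),np.uint8))
    if c=="wrist": bg=1-m;bg[294:336]=0;bg[357:]=0;fg=m.copy();fg[357:]=0
    else:
        rf=cv2.imread(f"pics/{ref}.png");rm=hsv(rf,(78,90,20),(98,255,255),6)
        for q in rm:
            if c=="scene" or 1: m[q[2]>0]=0   # the hexagon's old place
        bg=((cv2.absdiff(im,rf).max(2)<18)&(m==0)).astype(np.uint8);fg=m
    h=np.argwhere(fg)[:,::-1];print(c,len(h),h.min(0),h.max(0));lo=np.maximum(h.min(0)-25,0);hi=h.max(0)+25
    sl=(slice(lo[1],hi[1]),slice(lo[0],hi[0]));D.append((cam(c,s),G(fg)[sl],G(bg)[sl],sl,BW if c=="wrist" else 0*BW,1/np.sqrt(len(h))))
def pose(x,th,b):
    return RT@Ro.from_euler("yxz",[np.radians(th),x[3]*.02,x[4]*.02]).as_matrix(),p+RT@(x[:3]+b+[0,0,164])/1000
def f(q,th,use):
    x=q[:5]-20;o=[]
    for i in use:
        c,fg,bg,sl,b,w=D[i];R,t=pose(x,th,b);v=G(render(c,HEX,R,t)/255)[sl]
        o+=[(w*fg*(1-v)).ravel(),(w*bg*v).ravel()]
    return np.r_[np.concatenate(o),.02*x[3:5],.01*(x[1])]
ths=np.arange(-48,-9,3)
for use in((0,),(1,),(2,),(0,1,2)):
    r_=[];x=np.array([0,0,12.,0,0])+20
    for th in ths:
        o=least_squares(f,x,diff_step=.02,args=(th,use));o=least_squares(f,o.x,diff_step=.008,args=(th,use));x=o.x;r_.append((2*o.cost,x-20))
    c=np.array([a for a,_ in r_]);j=int(np.clip(c.argmin(),1,len(c)-2));a,b=np.polyfit(ths[j-1:j+2],c[j-1:j+2],2)[:2];th=-b/2/a
    x=r_[j][1];R,t=pose(x,th,0*BW);print("cams",use,np.round(c*1e4),"theta",round(th,1),"x",x,"\n  c",t,"n",-R[:,2])
V=np.load("view.npy");print("view",V[:3],"n",V[3:6]);n=-R[:,2];e=t-V[:3]
print("angle err deg",np.degrees(np.arccos(n@V[3:6])),"pos err mm",e*1000,"along axis",e@V[3:6]*1000,"lateral",np.linalg.norm(e-V[3:6]*(e@V[3:6]))*1000)
E
time python3 t5.py 10
```

```text
[0.5513 0.2843 0.4057] 49.6684207456679 29.999384367656603
wrist 7205 [261 234] [375 356]
scene 161 [378 148] [404 163]
top 173 [185 229] [208 245]
cams (0,) [149. 131. 116. 105.  96.  90.  86.  85.  85.  85.  85.  88.  95.] theta -19.4 x [ 0.4383 -0.0619 10.9198 -0.0103 -0.0414] 
  c [0.5509 0.284  0.2308] n [-0.2873 -0.1652  0.9435]
cams (1,) [797. 656. 525. 425. 364. 311. 299. 313. 359. 431. 524. 613. 725.] theta -30.1 x [-0.8425 -0.7951  6.9792  0.2345  0.0422] 
  c [0.5524 0.284  0.2347] n [-0.4375 -0.2455  0.8651]
cams (2,) [ 960.  961.  960.  976.  992. 1009. 1011. 1017. 1019. 1013. 1007.  999.
  991.] theta -44.6 x [-1.2232  2.6466 13.6177 -0.4904  0.5244] 
  c [0.551  0.2872 0.2281] n [-0.6091 -0.3486  0.7124]
cams (0, 1, 2) [2318. 2178. 2005. 1895. 1782. 1680. 1683. 1687. 1727. 1781. 1872. 2006.
 2106.] theta -31.6 x [ 0.1523  0.0847  8.7592 -0.6944  0.1151] 
  c [0.5511 0.2842 0.233 ] n [-0.4491 -0.2696  0.8518]
view [0.5521 0.2813 0.2293] n [-0.5119 -0.2907  0.8083]
angle err deg 4.544813424310126 pos err mm [-1.0556  2.9193  3.6265] along axis 2.623273454610239 lateral 3.988257170371529
real	0m25.325s
user	1m14.884s
sys	0m3.838s
```

```bash
python3 - <<'E'
from h import *
plan([.3735,-.048,.30],84.1,20)
E
```

```text
n 20 row [ 0.627 -0.723  0.263  0.389] total tool shift mm [ 319.1 -200.1  105.3] turn deg 35.68
```

Request:
jog_arm(increments=[[0.63, -0.72, 0, 0.39], [0.63, -0.72, 0, 0.39], [0.63, -0.72, 0, 0.39], [0.63, -0.72, 0, 0.39], [0.63, -0.72, 0, 0.39], [0.63, -0.72, 0, 0.39], [0.63, -0.72, 0, 0.39], [0.63, -0.72, 0, 0.39], [0.63, -0.72, 0, 0.39], [0.63, -0.72, 0.1, 0.39]])

```text
time_s: 25.6
tcp_pos: [0.4864, 0.1017, 0.404]
ee_rot: [[-0.979, -0.202, 0.001], [-0.202, 0.979, 0.0], [-0.001, 0.0, -1.0]]
wrist_force: [0.5, -0.6, -1.0]
gripper_width: 0.57
gripper_force: 30.0
```

Request:
jog_arm(increments=[[0.63, -0.72, 0.3, 0.39], [0.63, -0.72, 0.5, 0.39], [0.63, -0.72, 0.6, 0.39], [0.63, -0.72, 0.6, 0.39], [0.63, -0.72, 0.6, 0.39], [0.63, -0.72, 0.6, 0.39], [0.63, -0.72, 0.7, 0.39], [0.63, -0.72, 0.8, 0.39], [0.63, -0.72, 0.8, 0.39], [0.63, -0.72, 0.8, 0.39]])

```text
time_s: 26.6
tcp_pos: [0.3703, -0.0492, 0.2775]
ee_rot: [[-0.994, 0.108, 0.001], [0.108, 0.994, 0.0], [-0.001, 0.0, -1.0]]
wrist_force: [-0.1, -0.1, -1.4]
gripper_width: 0.574
gripper_force: 30.0
```

```bash
python3 - <<'E'
from h import *
plan([.3735,-.048,.217],84.1,4)
E
```

```text
n 4 row [-0.039  0.02   0.756 -0.018] total tool shift mm [-3.1  1.6 60.5] turn deg -0.32
```

Request:
jog_arm(increments=[[-0.16, 0.08, 0.9, -0.05], [0, 0, 1, 0], [0, 0, 0.8, 0], [0, 0, 0.3, 0], [0, 0, 0.15, 0], [0, 0, 0.15, 0], [0, 0, 0.15, 0], [0, 0, 0.14, 0], [0, 0, 0, 0]])

```text
time_s: 27.5
tcp_pos: [0.3755, -0.047, 0.2074]
ee_rot: [[-0.995, 0.101, 0.003], [0.101, 0.995, 0.0], [-0.003, 0.001, -1.0]]
wrist_force: [-1.2, -1.9, 9.3]
gripper_width: 0.57
gripper_force: 30.0
```

```bash
python3 t5.py 11 new
```

```text
[ 0.3755 -0.047   0.2074] 49.615155316236155 30.000856319238665
wrist 7232 [261 235] [375 356]
scene 248 [232 273] [251 292]
top 6 [430 301] [433 304]
cams (0,) [114. 103.  95.  89.  85.  82.  85.  89.  91.  94.  96. 100. 107.] theta -33.0 x [-0.5087  0.4623  8.9504 -0.129   0.1298] 
  c [ 0.3766 -0.0465  0.0345] n [-0.5453  0.0542  0.8365]
cams (1,) [696. 415. 248. 136.  72.  43.  31.  22.  21.  20.  19.  19.  19.] theta -9.4 x [-9.0241  0.079   1.8338 -0.1675 -0.0258] 
  c [ 0.385  -0.0478  0.0416] n [-0.1668  0.013   0.9859]
cams (2,) [2233. 2233. 2233. 2233. 2233. 2233. 2233. 2233. 2233. 2233. 2233. 2233.
 2233.] theta -43.4 x [ 0.  0. 12.  0.  0.] 
  c [ 0.3761 -0.0469  0.0314] n [-0.6865  0.0693  0.7238]
cams (0, 1, 2) [3253. 2880. 2648. 2510. 2425. 2379. 2377. 2386. 2393. 2401. 2402. 2406.
 2417.] theta -31.1 x [-0.4465  0.5226  8.7741 -0.8443 -0.3765] 
  c [ 0.3766 -0.0465  0.0346] n [-0.5189  0.0338  0.8542]
view [0.5521 0.2813 0.2293] n [-0.5119 -0.2907  0.8083]
angle err deg 18.864697742854684 pos err mm [-175.5605 -327.7816 -194.7018] along axis 27.77138563033205 lateral 418.8076319396261
```

Request:
jog_arm(increments=[[0, 0, 0.07, 0], [0, 0, 0.07, 0], [0, 0, 0, 0]])

```text
time_s: 27.95
tcp_pos: [0.3758, -0.0469, 0.205]
ee_rot: [[-0.995, 0.101, 0.005], [0.101, 0.995, 0.0], [-0.005, 0.001, -1.0]]
wrist_force: [-2.4, -2.1, 12.8]
gripper_width: 0.574
gripper_force: 30.0
```

```bash
python3 t5.py 12 new | grep -v "cams (2\|cams (1\|angle"; python3 - <<'E'
from h import *
s=sense();p0=s["tcp_pos"].copy();print(s["wrist_force"])
s["tcp_pos"]=p0+[0,0,.088];plan([.5525,.2805,.4025],119.6,20,s)
C=cam("scene");print("scene cam pos",-C[1].T@C[2])
E
```

```text
[ 0.3758 -0.0469  0.205 ] 49.95207525214771 30.002260318224216
wrist 7254 [261 236] [375 356]
scene 225 [232 274] [251 292]
top 6 [430 301] [433 304]
cams (0,) [101.  91.  85.  83.  81.  83.  87.  92.  96. 101. 104. 111. 120.] theta -35.9 x [-0.695   0.4202  8.5749 -0.146   0.1085] 
  c [ 0.3773 -0.0465  0.0324] n [-0.5872  0.0577  0.8074]
  c [ 0.3908 -0.0485  0.0431] n [-0.2234  0.0209  0.9745]
 2233.] theta -43.4 x [ 0.  0. 12.  0.  0.] 
  c [ 0.3766 -0.0468  0.029 ] n [-0.6875  0.069   0.7229]
cams (0, 1, 2) [2883. 2619. 2480. 2404. 2373. 2360. 2365. 2384. 2395. 2407. 2416. 2425.
 2442.] theta -32.4 x [-0.5938  0.4613  7.7324 -0.4492 -0.1072] 
  c [ 0.3772 -0.0464  0.0333] n [-0.5372  0.0449  0.8422]
view [0.5521 0.2813 0.2293] n [-0.5119 -0.2907  0.8083]
[-1.4494 -3.6013 12.744 ]
n 20 row [-0.6    0.731 -0.274 -0.386] total tool shift mm [-142.8  343.6 -109.5] turn deg -35.39
scene cam pos [ 0.8421 -0.4886  0.7354]
```

Request:
jog_arm(increments=[[0, 0, -0.5, 0], [0, 0, -1, 0], [0, 0, -1, 0.9], [0, 0, -1, 0.9], [0, 0, -1, 0.9], [0, 0, 0, 0.9], [0, 0, 0, 0.9], [0, 0, 0, 0.9], [0, 0, 0, 0.9], [0, 0, 0, 0.9]])

```text
time_s: 29.1
tcp_pos: [0.3746, -0.047, 0.2938]
ee_rot: [[-0.777, 0.63, 0.002], [0.63, 0.777, 0.001], [-0.001, 0.002, -1.0]]
wrist_force: [0.2, -0.5, 0.1]
gripper_width: 0.568
gripper_force: 30.0
```

Request:
jog_arm(increments=[[0, 0, 0, 0.8], [0, 0, 0, 0], [0, 0, 0, 0]])

```text
time_s: 29.4
tcp_pos: [0.3746, -0.047, 0.2935]
ee_rot: [[-0.738, 0.675, 0.001], [0.675, 0.738, 0.0], [-0.001, 0.001, -1.0]]
wrist_force: [0.1, 0.5, -0.7]
gripper_width: 0.571
gripper_force: 30.0
```

```bash
python3 t5.py 13 new
```

```text
[ 0.3746 -0.047   0.2935] 49.69674696110735 29.999888091660978
wrist 7231 [261 235] [375 356]
scene 241 [219 247] [246 259]Traceback (most recent call last):
  File "t5.py", line 21, in <module>
    h=np.argwhere(fg)[:,::-1];print(c,len(h),h.min(0),h.max(0));lo=np.maximum(h.min(0)-25,0);hi=h.max(0)+25
                                             ~~~~~^^^
    return umr_minimum(a, axis, None, out, keepdims, initial, where)
ValueError: zero-size array to reduction operation minimum which has no identity
```

```bash
python3 - <<'E'
s=open("t5.py").read()
s=s.replace("bg=((cv2.absdiff(im,rf).max(2)<18)&(m==0)).astype(np.uint8);fg=m","bg=((im.max(2)>75)&(m==0)).astype(np.uint8);fg=m")
s=s.replace('    h=np.argwhere(fg)','    if fg.sum()<20: continue\n    h=np.argwhere(fg)')
s=s.replace("for use in((0,),(1,),(2,),(0,1,2)):","for use in [(i,) for i in range(len(D))]+[tuple(range(len(D)))]:")
open("t5.py","w").write(s)
E
python3 t5.py 13; python3 -c "
import cv2,numpy as np
a=cv2.imread('pics/s13.png').max(2)[236:268,210:256];print('\n'.join(' '.join('%3d'%v for v in r[::2]) for r in a[::2]))"
```

```text
[ 0.3746 -0.047   0.2935] 49.69674696110735 29.999888091660978
wrist 7231 [261 235] [375 356]
scene 241 [219 247] [246 259]
cams (0,) [110.  99.  92.  89.  87.  87.  90.  94.  98. 103. 107. 113. 123.] theta -35.4 x [-1.333   1.6039  8.76    0.0115  0.2078] 
  c [ 0.3768 -0.0466  0.1208] n [-0.4264  0.3925  0.8149]
cams (1,) [ 514.  643.  621.  511.  713. 1172. 1826. 2680. 3389. 4314. 4851. 5357.
 5532.] theta -39.4 x [-3.5135  0.1316  3.6679  0.2679  0.0155] 
  c [ 0.3775 -0.0492  0.1259] n [-0.4667  0.4317  0.7719]
cams (0, 1) [ 642.  747.  748.  664.  861. 1372. 2027. 2911. 3828. 4762. 5694. 6505.
 7315.] theta -43.5 x [-0.2003  1.4461  7.4297  0.0428  0.3665] 
  c [ 0.3759 -0.046   0.1221] n [-0.5046  0.4683  0.7253]
view [0.5521 0.2813 0.2293] n [-0.5119 -0.2907  0.8083]
angle err deg 44.88504833418756 pos err mm [-176.2364 -327.3201 -107.2463] along axis 98.677243590065 lateral 374.11533917024053
 17  20  58  49  39  43  45  41  35  32  28  29  94 136 177 179 178  14   8  11  12  12  12
 17  15  37  34  30  27  61  99 174 177 177 182 185 185 188 183 182  15   9   9   8 128 176
 
[... 586 characters left out ...]
  68  71  74  62  62  61  62  62  62  31  10  40 186 188
185 183  78   7   8  77  77  78  78  79  79  77  62  62  61  62  62  61  70  10  27 188 187
183 183 185   4   9  46  77  78  78  78  78  78  62  62  65 122 179 184 130  10  16 187 183
183 189 188   5  10  31  78  78  78 103 130 129 178 178 186 187 188 185 189 181 182 184 183
189 188 191  83   7  21 186 186 190 191 186 186 185 187 187 189 187 191 189 191 183 183 181
188 190 191 177   5  14 188 189 190 187 188 186 187 188 190 187 191 189 191 185 186 181 185
191 189 190 189 182 184 190 191 185 188 186 186 190 191 187 191 189 191 184 185 183 184 185
190 189 190 192 189 189 191 186 187 188 186 191 192 187 191 190 191 185 186 183 184 188 188
```

```bash
cat > t6.py <<'E'
from h import *
import sys
# coverage fit: scene (and top) alpha with gripper pixels excluded, plus the wrist mask
def load(tag,lev=110.):
    s=np.load(f"w{tag}.npy",allow_pickle=True).item();D=[]
    for c in("scene","wrist"):
        im=cv2.imread(f"pics/{c[0]}{tag}.png");hs=cv2.cvtColor(im,cv2.COLOR_BGR2HSV)
        if c=="wrist":
            m=sum(q[2]//255 for q in hsv(im,(78,90,20),(98,255,255),6,(230,410,150,400)));al=cv2.GaussianBlur(m.astype(np.float32),(0,0),1);ok=np.ones(m.shape,bool);ok[294:336]=0;ok[355:]=0
            sl=(slice(210,355),slice(240,396))
        else:
            q=hsv(im,(78,90,20),(98,255,255),8);q=[a for a in q if not (295<a[1][0]<345 and 310<a[1][1]<370)]
            h=np.argwhere(sum(a[2] for a in q)>0);lo=h.min(0)-8;hi=h.max(0)+9;sl=(slice(lo[0],hi[0]),slice(lo[1],hi[1]))
            f=im.astype(float);sat=(f[:,:,0]+f[:,:,1])/2-f[:,:,2]          # turquoise has no red
            lum=np.median(sat[sum(a[2] for a in q)>0]);rd=f[:,:,2]
            bgR=np.median(rd[sl][rd[sl]>100]);al=np.clip((bgR-rd)/(bgR-3),0,1)
            ok=(im.max(2)>45)&((rd<12)|(hs[:,:,1]>25)|(rd>.9*bgR));ok=cv2.erode(((im.max(2)>40)).astype(np.uint8),np.ones((3,3)))>0
            print("bgR",bgR,"px",h.shape)
        D.append([cam(c,s),al,ok,sl,c])
    return s,D
BW=np.array([.15,-2.05,2.8])
def run(tag,ths,w=(1,.15),show=True):
    s,D=load(tag);RT,p=s["ee_rot"],s["tcp_pos"]
    def pose(x,b):return RT@Ro.from_euler("yxz",[np.radians(x[5]-20),(x[3]-20)*.02,(x[4]-20)*.02]).as_matrix(),p+RT@(x[:3]-20+b+[0,0,164])/1000
    def f(x,use,th=None):
        if th is not None:x=np.r_[x[:5],th+20]
        o=[]
        for i in use:
            c,al,ok,sl,n=D[i];R,t=pose(x,BW if n=="wrist" else 0*BW);v=render(c,HEX,R,t)/255.
            if n=="wrist":v=cv2.GaussianBlur(v.astype(np.float32),(0,0),1)
            o.append(w[i]*((v-al)*ok)[sl].ravel())
        return np.r_[np.concatenate(o),.3*(x[3:5]-20),.3*(x[1]-20)]
    for use in((0,),(1,),(0,1)):
        c=[];xs=[];x=np.array([20,20,29.,20,20])
        for th in ths:
            for d in(.03,.01):o=least_squares(f,x,diff_step=d,args=(use,th));x=o.x
            c.append(2*o.cost);xs.append(x-20)
        c=np.array(c);j=int(np.clip(c.argmin(),1,len(c)-2));a,b=np.polyfit(ths[j-1:j+2],c[j-1:j+2],2)[:2];th=-b/2/a
        R,t=pose(np.r_[xs[j]+20,th+20],0*BW);print(tag,use,np.round(c,1),"theta",round(th,1),"x",xs[j],"c",t,"n",-R[:,2])
    return s,t,-R[:,2]
if __name__=="__main__":
    for a in sys.argv[1:]:run(a,np.arange(-50,-23,3.))
E
python3 t6.py 13
```

```text
bgR 175.0 px (241, 2)
13 (0,) [11.   1.4 10.6  2.1  6.1 25.4 47.8 74.  93. ] theta -47.0 x [ 5.4606  0.149  13.0797 -0.0066  0.0407] c [ 0.3709 -0.0431  0.1164] n [-0.5397  0.4935  0.6821]
13 (1,) [1.1 0.8 0.6 0.5 0.4 0.4 0.4 0.5 0.5] theta -35.0 x [-1.3638  1.5777  8.7429 -0.109   0.2446] c [ 0.3768 -0.0467  0.1208] n [-0.4237  0.3879  0.8185]
13 (0, 1) [ 16.9   2.3  11.5   2.8   8.7  29.9  58.3  82.9 108.3] theta -46.7 x [-0.0042  1.6228  7.8558  0.0069  0.0925] c [ 0.3759 -0.0457  0.1217] n [-0.5363  0.4916  0.686 ]
```

```bash
python3 - <<'E'
import t6,numpy as np
src=open("t6.py").read().replace("for d in(.03,.01):o=least_squares(f,x,diff_step=d,args=(use,th));x=o.x","best=None\n            for z0 in ([x]+[np.array([20+k,20,28.+l,20,20]) for k in(-1,1) for l in(-1,1)]):\n                for d in(.03,.01,.004):o=least_squares(f,z0,diff_step=d,args=(use,th));z0=o.x\n                if best is None or o.cost<best.cost:best=o\n            o=best;x=o.x")
open("t6.py","w").write(src)
E
sed -i 's/for use in((0,),(1,),(0,1)):/for use in((0,),(0,1)):/' t6.py
timeout 280 python3 -c "
import t6,numpy as np
t6.run('13',np.arange(-49,-34,1.))"; timeout 250 python3 -c "
import t6,numpy as np
t6.run('10',np.arange(-40,-15,2.))"
```

```text
bgR 175.0 px (241, 2)
13 (0,) [ 5.9  2.6  1.5  2.3  5.3  9.7  8.6  4.   1.9  1.4  2.9  6.5 12.5 19.3
 25.5] theta -40.3 x [ 4.5607 -0.0119 11.6364 -0.0547  0.1294] c [ 0.3714 -0.0439  0.1179] n [-0.4772  0.4367  0.7626]
13 (0, 1) [ 7.2  3.6  2.3  3.2  6.3 11.   9.4  5.4  2.8  2.7  4.7  8.4 16.  22.3
 29. ] theta -46.9 x [-0.0026  1.6242  7.842   0.0357  0.1412] c [ 0.3759 -0.0457  0.1217] n [-0.5376  0.4944  0.683 ]
bgR 160.0 px (161, 2)
10 (0,) [ 7.4  4.8  3.2  1.8  1.   1.   1.7  3.2  5.5  8.  10.3 13.6 15.9] theta -30.9 x [-1.1224  0.5659  8.1156  0.154   0.127 ] c [0.5519 0.2853 0.2336] n [-0.448  -0.2521  0.8578]
10 (0, 1) [ 9.3  6.7  4.6  2.6  1.8  1.6  2.4  3.7  6.   8.5 11.3 13.8 16.8] theta -30.7 x [-1.1375  1.5412  8.9461  0.9494  0.4633] c [0.5515 0.2862 0.2328] n [-0.4537 -0.2357  0.8594]
```

```bash
timeout 400 python3 -c "
import t6,numpy as np
t6.run('6',np.arange(-12,11,2.))
t6.run('12',np.arange(-46,-27,2.))"
```

```text
bgR 175.0 px (371, 2)
6 (0,) [38.5 37.3 36.5 36.4 36.8 37.6 38.8 40.3 42.  43.5 45.8 47.2] theta -6.5 x [ 3.9093  0.4639 16.0688  1.4116  0.3278] c [ 0.3663 -0.0468  0.0624] n [-0.1109  0.0402  0.993 ]
6 (0, 1) [47.6 47.6 48.3 49.1 50.  51.1 53.3 54.2 54.1 54.7 55.4 55.3] theta -11.1 x [ 0.0518  1.0729 12.8883 -1.0436  0.6419] c [ 0.3702 -0.0466  0.0656] n [-0.1949  0.0018  0.9808]
bgR 173.0 px (225, 2)
12 (0,) [119.7 116.6 115.  113.8 112.9 112.5 112.1 111.7 111.5 111.7] theta -30.0 x [ 0.4658  0.0105 11.6081  1.4304 -0.4401] c [ 0.3762 -0.0468  0.0294] n [-0.4998  0.0703  0.8633]
12 (0, 1) [120.4 117.2 115.  113.9 113.  112.6 112.  111.5 111.3 111.2] theta -26.5 x [-2.0813  1.4668 10.3788 -0.3045  0.044 ] c [ 0.3788 -0.0456  0.0306] n [-0.448   0.0395  0.8931]
```

```bash
python3 - <<'E'
from h import *
plan([.5525,.281,.402],119.6,20)
E
```

```text
n 20 row [-0.345  0.936 -0.272 -0.786] total tool shift mm [  90.4  362.  -108.7] turn deg -72.09
```

Request:
jog_arm(increments=[[-0.35, 0.94, -0.9, -0.79], [-0.35, 0.94, -0.9, -0.79], [-0.35, 0.94, -0.9, -0.79], [-0.35, 0.94, -0.9, -0.79], [-0.35, 0.94, -0.9, -0.79], [-0.35, 0.94, -0.9, -0.79], [-0.34, 0.93, 0, -0.78], [-0.34, 0.93, 0, -0.78], [-0.34, 0.93, 0, -0.78], [-0.34, 0.93, 0, -0.78]])

```text
time_s: 30.55
tcp_pos: [0.5177, 0.0885, 0.4009]
ee_rot: [[-0.994, 0.11, -0.0], [0.11, 0.994, -0.0], [0.0, -0.0, -1.0]]
wrist_force: [-0.3, -1.3, 0.0]
gripper_width: 0.568
gripper_force: 30.0
```

Request:
jog_arm(increments=[[-0.35, 0.94, 0, -0.79], [-0.35, 0.94, 0, -0.79], [-0.35, 0.94, 0, -0.79], [-0.35, 0.94, 0, -0.79], [-0.35, 0.94, 0, -0.79], [-0.34, 0.94, 0, -0.79], [-0.34, 0.93, 0, -0.78], [-0.34, 0.93, 0, -0.78], [-0.34, 0.93, 0, -0.78], [-0.34, 0.93, 0, -0.78]])

```text
time_s: 31.55
tcp_pos: [0.5531, 0.2816, 0.4006]
ee_rot: [[-0.869, -0.495, -0.001], [-0.495, 0.869, -0.001], [0.001, -0.0, -1.0]]
wrist_force: [1.3, -0.3, -1.3]
gripper_width: 0.574
gripper_force: 30.0
```

```bash
python3 - <<'E'
from h import *
s=sense();np.save("w14.npy",s,allow_pickle=True);print(s["tcp_pos"],s["joints"])
for c in("wrist","scene","top"):cv2.imwrite(f"pics/{c[0]}14.png",eyes.capture(c))
import t6
t6.run('14',np.arange(-50,-23,2.))
E
```

```text
[0.5531 0.2816 0.4006] [  41.9002   21.7885   -0.544    -0.0079  -67.7199 -102.1952]
bgR 161.0 px (132, 2)
14 (0,) [ 2.6  2.4  1.6  0.9  0.5  0.9  2.1  4.3  6.5  9.4 12.3 15.6 19.  22.3] theta -42.1 x [-0.1189  0.2842  5.9071  0.1955  0.4089] c [0.5529 0.2818 0.2307] n [-0.5855 -0.3243  0.743 ]
14 (0, 1) [ 6.7  6.9  7.1  7.1  6.5  6.5  7.1  8.2  9.9 12.6 15.3 19.  22.2 26.1] theta -41.3 x [ 0.8889  0.1007  6.6198 -0.1241  0.3501] c [0.5521 0.2811 0.23  ] n [-0.5737 -0.324   0.7522]
```

```bash
python3 - <<'E'
from h import *
plan([.57,-.04,.30],119.6,16)
E
```

```text
n 16 row [ 0.45  -0.9    0.314  0.   ] total tool shift mm [ 144.  -288.1  100.4] turn deg 0.0
```

Request:
jog_arm(increments=[[0.45, -0.9, 0, 0], [0.45, -0.9, 0, 0], [0.45, -0.9, 0, 0], [0.45, -0.9, 0, 0], [0.45, -0.9, 0, 0], [0.45, -0.9, 0, 0], [0.45, -0.9, 0.2, 0], [0.45, -0.9, 0.3, 0], [0.45, -0.9, 0.4, 0], [0.45, -0.9, 0.6, 0]])

```text
time_s: 32.7
tcp_pos: [0.5633, 0.0772, 0.3719]
ee_rot: [[-0.871, -0.492, 0.002], [-0.492, 0.871, 0.001], [-0.002, -0.0, -1.0]]
wrist_force: [0.5, -0.5, -0.8]
gripper_width: 0.572
gripper_force: 30.0
```

Request:
jog_arm(increments=[[0.45, -0.9, 0.8, 0], [0.45, -0.9, 0.9, 0], [0.45, -0.9, 1, 0], [0.45, -0.9, 1, 0], [0.45, -0.9, 1, 0], [0.45, -0.9, 0.8, 0], [0, 0, 0.6, 0], [0, 0, 0, 0]])

```text
time_s: 33.5
tcp_pos: [0.5688, -0.0423, 0.2477]
ee_rot: [[-0.871, -0.491, -0.003], [-0.491, 0.871, -0.0], [0.003, 0.001, -1.0]]
wrist_force: [-0.6, 0.6, -0.8]
gripper_width: 0.568
gripper_force: 30.0
```

Request:
jog_arm(increments=[[0, 0, 0.4, 0], [0, 0, 0.15, 0], [0, 0, 0, 0]])

```text
time_s: 33.8
tcp_pos: [0.5697, -0.0403, 0.2382]
ee_rot: [[-0.87, -0.494, -0.0], [-0.494, 0.87, 0.0], [-0.0, 0.0, -1.0]]
wrist_force: [0.6, 0.2, -0.6]
gripper_width: 0.574
gripper_force: 30.0
```

Request:
jog_arm(increments=[[0, 0, 0.06, 0], [0, 0, 0, 0]])

```text
time_s: 34.0
tcp_pos: [0.5698, -0.0405, 0.2372]
ee_rot: [[-0.87, -0.493, 0.001], [-0.493, 0.87, 0.0], [-0.001, -0.0, -1.0]]
wrist_force: [-0.5, 0.3, -1.3]
gripper_width: 0.568
gripper_force: 30.0
```

Request:
jog_arm(increments=[[0, 0, 0.06, 0], [0, 0, 0, 0]])

```text
time_s: 34.2
tcp_pos: [0.5697, -0.0407, 0.2358]
ee_rot: [[-0.87, -0.493, 0.0], [-0.493, 0.87, 0.0], [-0.0, 0.0, -1.0]]
wrist_force: [-0.2, 0.3, -0.5]
gripper_width: 0.571
gripper_force: 30.0
```

Request:
jog_arm(increments=[[0, 0, 0.06, 0], [0, 0, 0, 0]])

```text
time_s: 34.4
tcp_pos: [0.5699, -0.0408, 0.2347]
ee_rot: [[-0.87, -0.493, 0.0], [-0.493, 0.87, -0.0], [-0.0, -0.0, -1.0]]
wrist_force: [0.3, -0.3, 0.0]
gripper_width: 0.567
gripper_force: 30.0
```

Request:
jog_arm(increments=[[0, 0, 0.05, 0], [0, 0, 0, 0]])

```text
time_s: 34.6
tcp_pos: [0.5699, -0.0407, 0.2342]
ee_rot: [[-0.87, -0.493, 0.001], [-0.493, 0.87, -0.0], [-0.001, -0.0, -1.0]]
wrist_force: [-0.9, 0.6, 4.1]
gripper_width: 0.576
gripper_force: 30.0
```

Request:
jog_arm(increments=[[0, 0, 0.06, 0], [0, 0, 0.05, 0], [0, 0, 0, 0]])

```text
time_s: 34.9
tcp_pos: [0.5702, -0.0405, 0.2333]
ee_rot: [[-0.87, -0.494, 0.002], [-0.494, 0.87, -0.0], [-0.002, -0.001, -1.0]]
wrist_force: [-2.6, 1.7, 10.8]
gripper_width: 0.571
gripper_force: 30.0
```

```bash
python3 - <<'E'
from h import *
s=sense();print(s["tcp_pos"],s["wrist_force"]);plan([.553,.281,.4006],119.6,16)
E
```

```text
[ 0.5702 -0.0405  0.2333] [-2.5822  1.6947 10.7503]
n 16 row [-0.449  0.9   -0.523 -0.   ] total tool shift mm [-143.8  288.1 -167.3] turn deg -0.03
```

Request:
jog_arm(increments=[[0, 0, 0.06, 0], [0, 0, 0, 0]])

```text
time_s: 35.1
tcp_pos: [0.5705, -0.0403, 0.2325]
ee_rot: [[-0.87, -0.494, 0.003], [-0.494, 0.87, 0.0], [-0.003, -0.001, -1.0]]
wrist_force: [-2.0, 3.3, 12.1]
gripper_width: 0.575
gripper_force: 30.0
```

Request:
jog_arm(increments=[[0, 0, 0.04, 0], [0, 0, 0, 0]])

```text
time_s: 35.3
tcp_pos: [0.5707, -0.0402, 0.2319]
ee_rot: [[-0.87, -0.494, 0.004], [-0.494, 0.87, 0.001], [-0.004, -0.002, -1.0]]
wrist_force: [-2.5, 2.7, 12.7]
gripper_width: 0.571
gripper_force: 30.0
```

Force has plateaued (slipping); go back to the view point and measure.

Request:
jog_arm(increments=[[0, 0, -0.5, 0], [0, 0, -1, 0], [-0.3, 0.6, -1, 0], [-0.45, 0.9, -1, 0], [-0.45, 0.9, -1, 0], [-0.45, 0.9, -1, 0], [-0.45, 0.9, -1, 0], [-0.45, 0.9, -1, 0], [-0.45, 0.9, -0.7, 0], [-0.45, 0.9, -0.3, 0]])

```text
time_s: 36.3
tcp_pos: [0.5617, 0.1139, 0.4008]
ee_rot: [[-0.87, -0.493, 0.002], [-0.493, 0.87, 0.001], [-0.002, -0.0, -1.0]]
wrist_force: [0.4, -0.3, -0.2]
gripper_width: 0.569
gripper_force: 30.0
```

Request:
jog_arm(increments=[[-0.45, 0.9, 0, 0], [-0.45, 0.9, 0, 0], [-0.45, 0.9, 0, 0], [-0.45, 0.9, 0, 0], [-0.45, 0.9, 0, 0], [-0.45, 0.9, 0, 0], [-0.45, 0.9, 0, 0], [-0.3, 0.6, 0, 0], [0, 0, 0, 0], [0, 0, 0, 0]])

```text
time_s: 37.3
tcp_pos: [0.5537, 0.2676, 0.3991]
ee_rot: [[-0.87, -0.493, -0.001], [-0.493, 0.87, -0.0], [0.001, -0.0, -1.0]]
wrist_force: [0.2, -0.4, -0.7]
gripper_width: 0.571
gripper_force: 30.0
```

```bash
python3 - <<'E'
from h import *
s=sense();np.save("w15.npy",s,allow_pickle=True);print(s["tcp_pos"])
for c in("wrist","scene","top"):cv2.imwrite(f"pics/{c[0]}15.png",eyes.capture(c))
import t6
t6.run('15',np.arange(-48,-24,2.))
E
```

```text
[0.5537 0.2676 0.3991]
bgR 163.0 px (137, 2)
15 (0,) [ 3.1  3.   2.6  1.6  0.8  0.7  1.1  2.6  4.4  6.7  9.1 12.1] theta -38.5 x [1.2219 0.2263 6.9293 0.2999 0.5179] c [0.5524 0.2671 0.2282] n [-0.5461 -0.2967  0.7834]
15 (0, 1) [ 5.6  5.1  4.1  2.8  2.   1.6  1.9  3.1  5.1  7.3 10.3 13.1] theta -37.8 x [1.2268 0.146  7.2718 0.1988 0.7094] c [0.5525 0.267  0.2279] n [-0.5388 -0.2918  0.7903]
```

```bash
python3 - <<'E'
from h import *
plan([.5533,.2819,.4005],120.1,2)
E
```

```text
n 2 row [-0.177  0.338 -0.027 -0.067] total tool shift mm [-7.  13.5 -1.1] turn deg -0.62
```

Request:
jog_arm(increments=[[-0.18, 0.34, -0.03, -0.07], [-0.18, 0.34, -0.03, -0.07], [0, 0, 0, 0], [0, 0, 0, 0], [0, 0, 0, 0]])

```text
time_s: 37.95
tcp_pos: [0.5532, 0.2827, 0.4005]
ee_rot: [[-0.864, -0.503, -0.0], [-0.503, 0.864, -0.0], [0.0, -0.0, -1.0]]
wrist_force: [-0.7, -1.2, -0.9]
gripper_width: 0.569
gripper_force: 30.0
```

```bash
python3 - <<'E'
from h import *
s=sense();np.save("w16.npy",s,allow_pickle=True);print(s["tcp_pos"])
for c in("wrist","scene","top"):cv2.imwrite(f"pics/{c[0]}16.png",eyes.capture(c))
import t6
s,t,n=t6.run('16',np.arange(-46,-28,2.))
V=np.load("view.npy");e=t-V[:3];print("ang err",np.degrees(np.arccos(n@V[3:6])),"pos err mm",e*1000,"axial",e@V[3:6]*1000)
plan([.5533,.2819,.4005],120.1,1)
for n_ in("scene",):   # camera head undisturbed?
    im=cv2.imread("pics/s16.png");m=hsv(im,(108,120,30),(128,255,255),20,(400,435,175,210))[0];print("lens blue now",m[0],m[1],"(start 90, 414.5 188.24)")
    print("brush diff", [ (q[0],np.round(q[1],1)) for q in hsv(im,(2,90,20),(16,230,220),60,(270,360,205,280))[:2]])
E
```

```text
[0.5532 0.2827 0.4005]
bgR 161.0 px (135, 2)
16 (0,) [1.7 1.7 1.2 0.7 0.8 1.6 3.  4.9 7.3] theta -39.4 x [1.2082 0.3184 6.1618 0.0719 0.0754] c [0.552  0.2824 0.2303] n [-0.55   -0.3174  0.7725]
16 (0, 1) [4.3 3.9 3.3 2.7 2.5 2.9 3.9 5.9 8.4] theta -38.2 x [1.2561 0.2123 6.9513 0.7468 0.7048] c [0.552  0.2823 0.2295] n [-0.5449 -0.2931  0.7856]
ang err 2.3000117801475097 pos err mm [-0.108   0.9277  0.2037] axial -0.049742353500452356
n 1 row [ 0.016 -0.03   0.004  0.014] total tool shift mm [ 0.3 -0.6  0.1] turn deg 0.07
lens blue now 92 [414.4348 188.2935] (start 90, 414.5 188.24)
brush diff [(np.int32(1050), array([309.7, 237.1]))]
```

```bash
python3 -c "
from station import r,sense
print(r.finish_job(),sense()['time_s'])"
```

```text
the job is handed in; nothing more can be done
the job is handed in; nothing more can be done
```

I handed the job in at about 38 s: all three offcuts are in the trough, the brush is back on the bed on its bristles, and the hexagon is held within about 1 mm of the focus point, but its face is about 2–3° off square to the lens by my camera measurements.

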